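Load the marking press, set its lever and fire it

TASK

Pull the marking press's lever back to its loading mark, leaning 45 degrees towards you (the robot), and with it there slide every type holder on the bench into a slot of the press, one per slot, tab outwards, fully home against the stop. Then set the lever to the stamping mark, 30 degrees past upright on the far side, and squeeze the trigger of the firing grip right in for a moment and let it go; finally stand the lever upright again. Leave the foil spool, the cleaner bottle and the oil can where they stand.

Things in the scene. Friction and masses are not known exactly. Their poses are not given: they have to be found in the camera images.
- press: white bench marking press, fixed. Origin on the table under the middle of the row of slot mouths; x runs into the slots (away from the robot), y left, z up. Bed top 15 mm high, x = -90 to 140, y = +-108 mm: a 90 mm apron lies before the mouths. The head bridge behind (x = 80 to 130 mm) is 130 mm high, its hand wheel 195 mm. Lever and grey quadrant disc on the left side.
- slot0 (a point): where the origin of a holder lies when fully home in the right (-y) slot: on the slot floor (15 mm above the table), 15.5 mm inside the mouth. Axes as the press, x into the slot. Slot centre at y = -70 mm of the press, 53 mm wide, 68 mm deep to the end stop, flared mouth (8 mm); a cover strip over its first 40 mm leaves 12 mm of height, strip top 34 mm above the table.
- slot1 (a point): where the origin of a holder lies when fully home in the middle slot: on the slot floor (15 mm above the table), 15.5 mm inside the mouth. Axes as the press, x into the slot. Slot centre at y = 0 mm of the press, 53 mm wide, 68 mm deep to the end stop, flared mouth (8 mm); a cover strip over its first 40 mm leaves 12 mm of height, strip top 34 mm above the table.
- slot2 (a point): where the origin of a holder lies when fully home in the left (+y) slot: on the slot floor (15 mm above the table), 15.5 mm inside the mouth. Axes as the press, x into the slot. Slot centre at y = 70 mm of the press, 53 mm wide, 68 mm deep to the end stop, flared mouth (8 mm); a cover strip over its first 40 mm leaves 12 mm of height, strip top 34 mm above the table.
- press_lever (a joint): press lever angle, rad: 0 = upright, negative = leaning towards the robot (-x of the press), positive = away; range +-1.05. Stays where it is left (about 3.5 N at the ball to move it). White ribs on the quadrant disc beside it mark -45 degrees (loading), 0 (shorter rib) and +30 degrees (stamping). It also moves the platen under the bridge, which touches no holder.
- lever_hinge (a point): hinge of the press lever, 110 mm above the table at x = -20, y = 170 mm of the press; the hinge axis is the press's y.
- lever_ball (a point): centre of the black ball (diameter 36 mm) at the lever's end, 140 mm from the hinge; the arm is a 12 mm rod; z of this frame points along the lever away from the hinge.
- fire_grip: firing grip, fixed: grey gun body clamped nose-down on a white base 90 x 70 mm, its black upright grip (x = 0 to 26 mm, y = +-15 mm, z = 50 to 125 mm) pointing up, steel trigger blade along the grip's -x side. Origin on the table, x from trigger to grip.
- squeeze_point (a point): between the backs of grip and squeezed trigger: x = 10 mm of the firing grip, 104 mm above the table. Two fingers closing along the firing grip's x about this point squeeze the trigger against the grip; released, grip and trigger together measure about 43 mm in x here (47 mm at the blade's top), squeezed 33 mm.
- fire_trigger (a joint): trigger blade (18 mm wide, 60 mm long, 6 mm thick), hinged at its lower end 57 mm above the table, its top leaning away from the grip: 0 = released, 0.25 rad = fully squeezed; a spring (about 9 N at the top) brings it back.
- holder_a: flat type holder (2 or 3 are present, all alike), 200 g: aluminium slab 105 x 50 x 8 mm, brass type bars on its front half and one upright dark steel grip tab (28 mm long in x, 14 wide in y, top 42 mm above the underside) on its rear end. Origin: centre of the slab's underside; +x points to the nose that enters the slot; tab centre at x = -38.5 mm.
- holder_b: flat type holder (2 or 3 are present, all alike), 200 g: aluminium slab 105 x 50 x 8 mm, brass type bars on its front half and one upright dark steel grip tab (28 mm long in x, 14 wide in y, top 42 mm above the underside) on its rear end. Origin: centre of the slab's underside; +x points to the nose that enters the slot; tab centre at x = -38.5 mm.
- holder_c: flat type holder (2 or 3 are present, all alike), 200 g: aluminium slab 105 x 50 x 8 mm, brass type bars on its front half and one upright dark steel grip tab (28 mm long in x, 14 wide in y, top 42 mm above the underside) on its rear end. Origin: centre of the slab's underside; +x points to the nose that enters the slot; tab centre at x = -38.5 mm.
- foil_spool: copper-coloured flanged foil spool standing upright, diameter 60, height 55 mm, origin under its centre. Leave alone.
- cleaner: white cleaner bottle, diameter 56, height 130 mm, origin under its centre. Leave alone.
- oil_can: steel can, diameter 52, height 100 mm, origin under its centre. Leave alone.
Things that resemble listed ones, but are neither listed nor needed, are in the scene too. What is shaped like the holder_a but red or turquoise is not meant.

How it is judged (in metres and radians):
On the way, in this order (a step that is already met when the one before it is completed fails the run):
1. lever set to the loading mark: 45 degrees towards the robot, within 5 degrees (value of joint press_lever between -0.8725 and -0.698 rad), for 0.4 s.
2. every holder fully home in a slot (within 6 mm of home, flat) with the lever still at the loading mark (all of step 1 and (distance between holder_a and slot0 below 0.006 m or distance between holder_a and slot1 below 0.006 m or distance between holder_a and slot2 below 0.006 m) and angle between each of holder_a, holder_b, holder_c's own z axis and vertical below 0.06 rad and (distance between holder_b and slot0 below 0.006 m or distance between holder_b and slot1 below 0.006 m or distance between holder_b and slot2 below 0.006 m) and (distance between holder_c and slot0 below 0.006 m or distance between holder_c and slot1 below 0.006 m or distance between holder_c and slot2 below 0.006 m)), for 0.3 s.
3. lever set to the stamping mark: 30 degrees beyond upright, within 5 degrees, with the holders still home ((distance between holder_a and slot0 below 0.006 m or distance between holder_a and slot1 below 0.006 m or distance between holder_a and slot2 below 0.006 m) and angle between each of holder_a, holder_b, holder_c's own z axis and vertical below 0.06 rad and (distance between holder_b and slot0 below 0.006 m or distance between holder_b and slot1 below 0.006 m or distance between holder_b and slot2 below 0.006 m) and (distance between holder_c and slot0 below 0.006 m or distance between holder_c and slot1 below 0.006 m or distance between holder_c and slot2 below 0.006 m) and value of joint press_lever between 0.43625 and 0.61075 rad), for 0.5 s.
4. trigger squeezed at least 0.2 rad of its 0.25, lever at the stamping mark, holders home (all of step 3 and value of joint fire_trigger above 0.2 rad), for 0.2 s.
5. trigger let go, lever still at the stamping mark (value of joint press_lever between 0.43625 and 0.61075 rad and value of joint fire_trigger below 0.05 rad), for 0.2 s.
At the end, for the whole second after the job is handed in: Every holder present is fully home in a slot (its origin within 6 mm of the home point, tilt under 0.06 rad) and at rest, the lever stands upright within 5 degrees, the trigger is released (below 0.05 rad) ((distance between holder_a and slot0 below 0.006 m or distance between holder_a and slot1 below 0.006 m or distance between holder_a and slot2 below 0.006 m) and angle between each of holder_a, holder_b, holder_c's own z axis and vertical below 0.06 rad and (distance between holder_b and slot0 below 0.006 m or distance between holder_b and slot1 below 0.006 m or distance between holder_b and slot2 below 0.006 m) and (distance between holder_c and slot0 below 0.006 m or distance between holder_c and slot1 below 0.006 m or distance between holder_c and slot2 below 0.006 m) and linear speed of each of holder_a, holder_b, holder_c below 0.02 m/s and value of joint press_lever between -0.08725 and 0.08725 rad and value of joint fire_trigger below 0.05 rad); the robot touches nothing.
It fails at once if the foil spool, the cleaner bottle or the oil can is moved by more than 4 cm (distance of any of foil_spool, cleaner, oil_can from where it was at the start of the episode above 0.04 m).
Of holder_a, holder_b, holder_c only 2 to 3 are there at a start; the rules pass over those that are not, and their reading is None.
At some moment in a run one of holder_a, holder_b, holder_c may be knocked a few centimetres aside while the robot is not near it.
Once in a run the grip may slacken for a moment while it holds something.
It also fails if it takes over 210 s, if anything falls off the work surface, if the arm or the gripper's body presses on something with over 40 N, if the wrist force passes 120 N, or if a joint passes its speed limit or range.

ROBOT

A 7-joint arm with a two-finger parallel gripper is mounted at the origin on the work surface. World frame = base frame: x ahead of the robot, y to its left, z up, the work surface at z = 0. Lengths are in m, angles in degrees, forces in N, time in s.
With the tool pointing down it reaches from about 0.4 to 0.875 m from the base axis. Payload 4.4 kg.
Tool frame: the origin (TCP) lies at the centre of the arm's flange, where the gripper is bolted on; the fingertips stand manip.finger_overhang ahead of it and the grasp point (between the pads) lies 155 mm ahead of it (manip.finger_overhang is the distance from the TCP to the fingertips, in m); z points along the fingers, y is the line along which they close (so a half turn about z gives the same grasp; the last joint's range is limited). The gripper opens to 85 mm and grips with 20 to 120 N. Pads are 22 mm wide; open, the fingers measure 114 mm over their backs; the gripper's body (76 mm by 85 mm) begins 54 mm behind the grasp point. The pads swing forward as they close: fully open they stand 13 mm farther back than shut.
Start: joints at [-77.911, 36.005, 2.206, 86.941, -1.547, 57.084, -1.146], TCP at [0.178, 0.625, 0.405] pointing down, gripper open.
Joint ranges: [-175.42, 175.42], [-21.48, 121.26], [-71.46, 75.88], [10.55, 141.38], [-63.04, 243.04], [13.31, 113.54], [-168.57, 168.57]. Speed limits (degrees/s): [147.25, 147.25, 180, 180, 180, 180, 180].

INTERFACE

Orientations are given as a 3x3 rotation matrix whose columns are the frame's x, y, z axes.
In Python, from cell import sensors, eyes, ticket, manip gives the robot as it stands.
- The arm moves only by the shell command python3 -m inch 'ROWS' [FORCE]. ROWS is JSON, a list that holds one entry, the list of rows, each a list of 7 numbers: the shift along the world's x, y, z in mm, then the turn, a rotation vector about the world's x, y, z in rad, then the closure, from -1 (fully open) to 1 (shut). In form: [[[dx, dy, dz, rx, ry, rz, jaw], ...]]. A call has 1 to 8 rows; each row shifts and turns the commanded pose from where the row before left it; what a row does not reach is not made up. A row lasts 1/12 s, in which the tool goes at most 41.7 mm and 7.16 degrees, less where a joint would pass 70% of its speed; a pose out of reach is approached as far as the arm can. A call is refused whole if a number of a shift passes 41.7 or a number of a turn 0.125, either way. A call with a gripper value outside its range is refused whole. The fingers move at their own pace and stop on an object; FORCE is the grip in N (left out, the last holds). Time passes only in rows, so rows that do not move let the fingers close. It gives the time, the measured TCP pose, the force, the opening and the grip force at its end, in the units of the state.
- sensors.sense(): the state, without advancing time (a new reading comes with each control period).
- eyes.get_image(name): name is "side" or "top" or "wrist"; returns (picture, depth): 420x560x3 uint8, red, green, blue; 420x560 float32, m along the optical axis (not along the pixel's ray), 0 where there is no reading.
- eyes.camera_params(name): a dict with "vfov" (degrees; the focal length in pixels is half the picture's height over the tangent of half this angle, whatever the lens; pixels are square), "cx", "cy" (the principal point, pixels), "dist" ([k1, k2, p1, p2, k3] as OpenCV has them; the pictures are not rectified), "origin" and "attitude" of the camera in the world; the wrist camera has in their place "T_tool_cam" (4x4, takes a point from camera to tool coordinates, whose origin is the TCP and whose axes are the flange's). Camera axes: x right, y up, looking along -z (the intrinsics and any distortion apply to the point x, -y, -z); pixel columns grow to the right and rows downward; lengths in m; the calibration is good to about 2 mm. A picture is of the moment at which its call begins: read the wrist's pose just before it. camera_params takes no time and is no camera call.
- ticket.hand_in(): hands the job in; it is judged then, once.
The state is a dict: "clock": time; "qpos": joint angles; "qd": joint speeds; "effort": joint torques, N m; "tcp_pos": TCP position; "ee_rot": TCP orientation; "wrist_force": force on the tool from outside, world axes, zero at the start; "torque": the same for the moment, N m; "gripper_width": finger opening in m; "finger_force": force on a finger pad.
Only numpy, scipy, OpenCV 4.12 (cv2) and the standard library are available. Lean on these libraries where they do the work, as an engineer would, in place of code of your own. Each camera call takes 0.05 s, during which the arm holds its last target. There are 200 camera calls.

## Working session

There is one attempt and no reset: what is moved stays moved. The work goes in short steps, Python scripts to look and compute and a shell command to move; the robot and the scene stay as the last step left them, time stands still between calls to the robot, and variables do not carry over. Pictures are saved under pics/ and viewed, at most 14 in all, crops included, and the job is handed in when it is done.

```bash
ls; mkdir -p pics; python3 - <<'E'
from cell import sensors, eyes, ticket, manip
import cv2,numpy as np
print(manip.finger_overhang, sensors.sense())
for n in("side","top","wrist"):
    im,d=eyes.get_image(n); cv2.imwrite(f"pics/{n}0.png",im[:,:,::-1]); np.save(f"pics/{n}0.npy",d)
    print(n,eyes.camera_params(n), (d>0).mean())
E
```

```text
pics
0.1734 {'clock': 0.0, 'qpos': array([-77.90948244,  36.05752079,   2.2035665 ,  86.99645603,
        -1.54818336,  57.08355893,  -1.14570576]), 'qd': array([ 0.04375929, -0.08193403,  0.01361956,  0.04649705, -0.00369877,
        0.02585407,  0.02251156]), 'effort': array([ 1.39728331e-04, -5.63413131e+01,  1.22552443e+00, -1.93454969e+01,
        1.07966020e-02,  1.03657233e-02, -1.49911614e-05]), 'tcp_pos': array([0.17753497, 0.62497386, 0.40380233]), 'ee_rot': array([[-9.61923548e-01,  2.73318202e-01, -4.98461720e-04],
       [ 2.73318656e-01,  9.61921836e-01, -1.81486386e-03],
       [-1.65541150e-05, -1.88199917e-03, -9.99998229e-01]]), 'wrist_force': array([ 0.08477674, -0.12597178, -0.11227282]), 'torque': array([ 0.0126106 , -0.02805223,  0.05699394]), 'finger_force': 0.0, 'gripper_width': 0.08549924772035973}
side {'vfov': 46.50149989487565, 'cx': 280.4904325135996, 'cy': 201.35040337449502, 'dist': array([-0.08086396,  0.        ,  0.        ,  0.        ,  0.        ]), 'origin': array([-0.32999311, -0.82156467,  1.52430851]), 'attitude': array([[ 0.69682806,  0.53323
[... 373 characters left out ...]
([[ 0.02967068,  0.9972292 , -0.06821715],
       [-0.99951385,  0.02894629, -0.01158305],
       [-0.00957632,  0.06852766,  0.99760325]])} 0.995718537414966
wrist {'vfov': 65.59550720384034, 'cx': 283.4428797884989, 'cy': 211.37426379856737, 'dist': array([-0.02237008,  0.        ,  0.        ,  0.        ,  0.        ]), 'T_tool_cam': array([[-3.30247714e-04,  9.50106069e-01,  3.11926833e-01,
         7.99045919e-02],
       [ 9.99999942e-01,  2.89335369e-04,  1.77440344e-04,
         2.09504016e-04],
       [ 7.83356817e-05,  3.11926874e-01, -9.50106109e-01,
         2.99679049e-02],
       [ 0.00000000e+00,  0.00000000e+00,  0.00000000e+00,
         1.00000000e+00]])} 0.9959608843537415
```

View pics/top0.png

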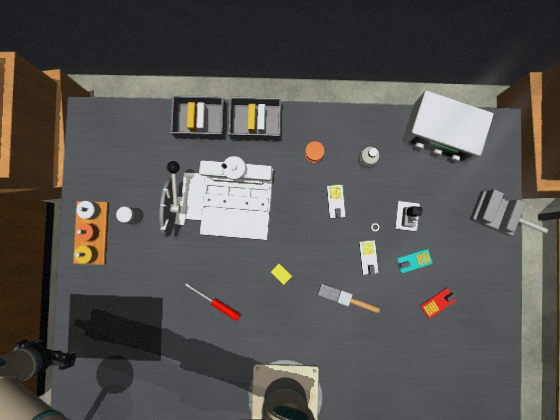

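View pics/side0.png

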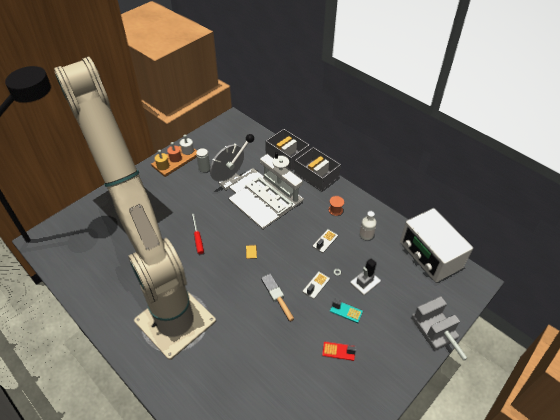

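Top view: real holders (aluminium) at (336,200) and (369,257). Lookalikes are turquoise (415,261) and red (438,303). The press is at (235,205), lever ball at (173,167), firing grip at (408,215), spool (314,152), bottle (369,157) and oil can (126,215). I choose the two aluminium ones.

```bash
cat > h.py <<'E'
import numpy as np, cv2
from cell import sensors, eyes
from scipy.spatial.transform import Rotation as R
def snap(n,tag=None):
    s=sensors.sense(); im,d=eyes.get_image(n); p=eyes.camera_params(n)
    if n=="wrist":
        T=np.eye(4);T[:3,:3]=s["ee_rot"];T[:3,3]=s["tcp_pos"];T=T@p["T_tool_cam"];A,o=T[:3,:3],T[:3,3]
    else: A,o=p["attitude"],p["origin"]
    f=210/np.tan(np.radians(p["vfov"]/2));K=np.array([[f,0,p["cx"]],[0,f,p["cy"]],[0,0,1]])
    c=dict(im=im,d=d,A=A,o=o,K=K,D=p["dist"])
    if tag: cv2.imwrite(f"pics/{tag}.png",im[:,:,::-1])
    return c
def rays(c,uv):
    n=cv2.undistortPoints(np.asarray(uv,float).reshape(-1,1,2),c["K"],c["D"]).reshape(-1,2)
    return np.c_[n[:,0],-n[:,1],-np.ones(len(n))]@c["A"].T
def plane(c,uv,z):
    r=rays(c,uv); return c["o"]+r*((z-c["o"][2])/r[:,2])[:,None]
def cloud(c):
    v,u=np.mgrid[0:420,0:560]; uv=np.c_[u.ravel(),v.ravel()]
    P=c["o"]+rays(c,uv)*c["d"].ravel()[:,None]; return P.reshape(420,560,3)
def proj(c,P):
    q=(np.atleast_2d(P)-c["o"])@c["A"]; q=q*[1,-1,-1]
    return cv2.projectPoints(q,np.zeros(3),np.zeros(3),c["K"],c["D"])[0].reshape(-1,2)
E
python3 - <<'E'
from h import *
c=snap("top");P=cloud(c)
for n,uv in dict(hA=(336,200),hB=(369,257),tabA=(337,215),tabB=(372,271),grip=(413,211),base=(401,215),ball=(173,167),spool=(314,152),bottle=(370,157),can=(126,215),bed=(235,225),bedc1=(270,238),bedc2=(202,233),wheel=(234,167),trays=(254,118)).items(): print(n,P[uv[1],uv[0]].round(3))
a=cv2.resize(c["im"][150:250,150:290],None,fx=4,fy=4,interpolation=cv2.INTER_CUBIC)
b=cv2.resize(c["im"][170:320,310:470],None,fx=4,fy=4,interpolation=cv2.INTER_CUBIC)[:600]
w=np.zeros((600,800,3),np.uint8)
b=cv2.resize(c["im"][170:320,310:470],(560,525),interpolation=cv2.INTER_CUBIC)[:, :520]
a=cv2.resize(c["im"][150:250,150:290],(280*2,400))
cv2.imwrite("pics/crop1.png",cv2.resize(c["im"][180:320,320:460],(600,600),interpolation=cv2.INTER_CUBIC)[:,:,::-1])
E
```

```text
hA [ 0.624 -0.146  0.01 ]
hB [ 0.445 -0.256 -0.   ]
tabA [ 0.574 -0.148  0.036]
tabB [ 0.403 -0.26   0.037]
grip [ 0.586 -0.363  0.127]
base [ 0.582 -0.354  0.011]
ball [0.685 0.335 0.209]
spool [ 0.769 -0.07   0.052]
bottle [ 0.749 -0.237  0.1  ]
can [0.552 0.498 0.096]
bed [0.535 0.174 0.011]
bedc1 [ 0.497  0.061 -0.003]
bedc2 [0.506 0.278 0.012]
wheel [0.694 0.166 0.178]
trays [0.867 0.121 0.073]
```

View pics/crop1.png

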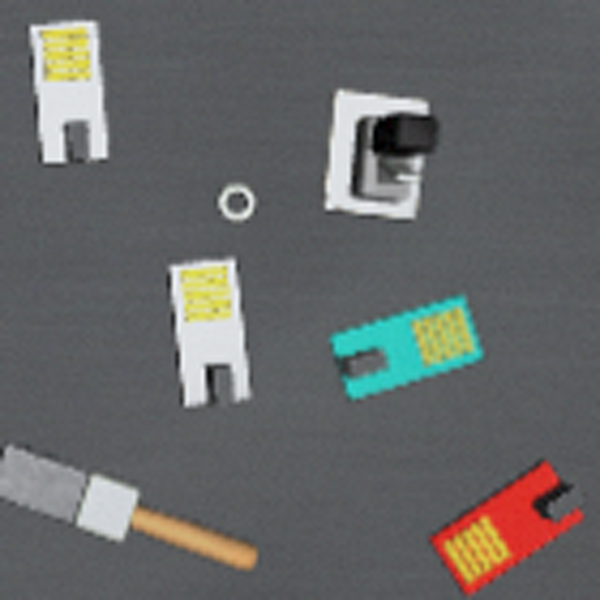

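The crop confirms it: two aluminium holders with tabs towards the robot, and turquoise and red decoys to their right. I'll move the wrist camera over the press.

```bash
python3 -m inch '[[[27,-31,3,0,0,0.02,-1],[27,-31,3,0,0,0.02,-1],[27,-31,3,0,0,0.02,-1],[27,-31,3,0,0,0.02,-1],[27,-31,3,0,0,0.02,-1],[27,-31,3,0,0,0.02,-1],[27,-31,3,0,0,0.02,-1],[27,-31,3,0,0,0.02,-1]]]'; python3 -m inch '[[[27,-31,3,0,0,0.02,-1],[27,-31,3,0,0,0.02,-1],[27,-31,3,0,0,0.02,-1],[27,-31,3,0,0,0.02,-1],[0,0,0,0,0,0,-1],[0,0,0,0,0,0,-1]]]'
python3 - <<'E'
from h import *
c=snap("wrist","w1"); np.save("pics/w1.npy",c,allow_pickle=True)
print(sensors.sense()["ee_rot"].round(3))
E
```

```text
clock: 0.87
tcp_pos: [0.3945, 0.3755, 0.4289]
ee_rot: [[-0.993, 0.115, -0.0], [0.115, 0.993, -0.0], [0.0, -0.0, -1.0]]
wrist_force: [1.1, -0.2, -0.3]
gripper_width: 0.0854
finger_force: 0.0
clock: 1.37
tcp_pos: [0.5035, 0.2502, 0.4407]
ee_rot: [[-0.999, 0.044, 0.001], [0.044, 0.999, -0.001], [-0.001, -0.001, -1.0]]
wrist_force: [-0.6, 0.2, 1.3]
gripper_width: 0.0854
finger_force: 0.0
[[-0.999  0.04  -0.001]
 [ 0.04   0.999  0.   ]
 [ 0.001  0.    -1.   ]]
```

View pics/w1.png

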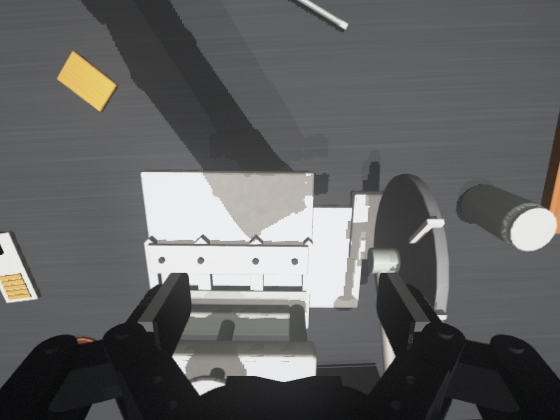

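```bash
python3 - <<'E'
from h import *
c=np.load("pics/w1.npy",allow_pickle=True).item()
g=cv2.cvtColor(c["im"],cv2.COLOR_RGB2GRAY).astype(float)
def edge(pts):
    vx,vy,x,y=cv2.fitLine(np.array(pts,np.float32),cv2.DIST_HUBER,0,.01,.01).ravel(); return np.array([x,y]),np.array([vx,vy])
def sub(p,k0):
    d=np.abs(np.diff(p));i=d.argmax(); s=slice(max(i-2,0),i+3); return k0+.5+(np.arange(len(d))[s]*d[s]).sum()/d[s].sum()
fr=[(u,sub(g[160:185,u],160)) for u in range(152,306,3)]
lf=[(sub(g[v,132:156],132),v) for v in range(180,236,3)]
rt=[(sub(g[v,303:325],303),v) for v in range(177,200,2)]
L=[]
for e in (fr,lf,rt):
    p,d=edge(e); r=[]
    W=plane(c,[p-20*d,p+20*d],0.015); 
    w=(W[1]-W[0])[:2]; L.append((W[0][:2],w)); print(W.round(4).tolist(), np.degrees(np.arctan2(w[1],w[0])))
def inter(a,b):
    t=np.linalg.solve(np.c_[a[1],-b[1]],b[0]-a[0]); return a[0]+t[0]*a[1]
A=inter(L[0],L[1]);B=inter(L[0],L[2]);print("corners",A,B,np.linalg.norm(B-A))
P=cloud(c)
for uv in [(230,180),(228,262),(160,262),(428,222),(390,260),(440,300),(388,340),(230,355)]: print(uv,P[uv[1],uv[0]].round(4))
yv=(B-A)/np.linalg.norm(B-A); xv=np.array([yv[1],-yv[0]]); O=(A+B)/2+xv*.09
print("O",O,"yaw",np.degrees(np.arctan2(xv[1],xv[0])))
for n,q in dict(slot0=(.0155,-.07),slot1=(.0155,0),slot2=(.0155,.07),hinge=(-.02,.17)).items(): print(n,O+xv*q[0]+yv*q[1])
h=O-xv*.02+yv*.17
b=h+xv*0; print(proj(c,np.r_[h,.11]))
for y in(-108,-35,35,108): print(y,proj(c,np.r_[O+yv*y/1000,.034]))
print("strip edges measured z=.034",plane(c,[(203,238),(256,238)],.034))
E
```

```text
[[0.4977, 0.1411, 0.015], [0.5004, 0.1904, 0.015]] 86.85571949674521
[[0.5091, 0.072, 0.015], [0.5618, 0.0693, 0.015]] -3.026076977586841
[[0.5511, 0.2846, 0.015], [0.4998, 0.2869, 0.015]] 177.41768146795937
corners [0.49398962 0.07283682] [0.50573639 0.28667424] 0.21415981896365435
(230, 180) [0.5096 0.1836 0.0168]
(228, 262) [0.6122 0.1741 0.0353]
(160, 262) [0.6069 0.0881 0.0386]
(428, 222) [0.5134 0.3598 0.1783]
(390, 260) [0.5729 0.3514 0.1232]
(440, 300) [0.5694 0.366  0.1984]
(388, 340) [0.5162 0.2921 0.302 ]
(230, 355) [0.678  0.1845 0.1263]
O [0.58972752 0.17481899] yaw -3.14428050325479
slot0 [0.60136465 0.10407418]
slot1 [0.60520418 0.1739688 ]
slot2 [0.60904372 0.24386342]
hinge [0.57908221 0.34566007]
[[380.06142205 259.87594325]]
-108 [[141.80352057 244.49509003]]
-35 [[199.2949696  245.19040818]]
35 [[254.71466546 245.81392598]]
108 [[312.57488462 246.41673153]]
strip edges measured z=.034 [[0.57822587 0.1457594  0.034     ]
 [0.58107365 0.21213948 0.034     ]]
```

Wrist view: apron front corners at (143,173) and (313,173), strip edge at row ~242, quadrant disc at (415,260), lever rod at (390,350) hidden behind the finger. Next I'll triangulate the ball from the side and top views.

```bash
python3 - <<'E'
from h import *
rs=[]
for n,(u,v) in dict(top=(173,167),side=(250,139)).items():
    c=snap(n); g=c["im"].max(2); w=10
    m=(g[v-w:v+w,u-w:u+w]<45).astype(np.uint8)
    k,l,st,ce=cv2.connectedComponentsWithStats(m); i=l[w,w]; print(n,i,st[i],ce[i]+[u-w,v-w])
    rs.append((c["o"],rays(c,ce[i]+[u-w,v-w])[0]))
(a,r),(b,s)=rs
t=np.linalg.lstsq(np.c_[r,-s],b-a,rcond=None)[0]; print(a+t[0]*r,b+t[1]*s)
s=sensors.sense();print(s["tcp_pos"])
E
```

```text
top 0 [  0   0  20  20 288] [172.40972222 166.45486111]
side 1 [ 6  5  8  9 50] [249.7  138.04]
[0.68857684 0.34011223 0.19367079] [0.68894669 0.33976072 0.19364723]
[0.50072377 0.25447432 0.44047961]
```

```bash
python3 -m inch '[[[31,14,0,0,0,-0.003,-1],[31,14,0,0,0,-0.003,-1],[31,14,0,0,0,-0.003,-1],[31,14,0,0,0,-0.003,-1],[31,14,0,0,0,-0.003,-1],[31,14,0,0,0,0,-1],[0,0,0,0,0,0,-1],[0,0,0,0,0,0,-1]]]'; python3 - <<'E'
from h import *
c=snap("wrist","w2")
print(sensors.sense()["tcp_pos"],proj(c,[.6887,.340,.194]))
E
```

```text
clock: 2.18
tcp_pos: [0.6872, 0.3399, 0.438]
ee_rot: [[-0.999, 0.049, -0.003], [0.049, 0.999, -0.001], [0.003, -0.001, -1.0]]
wrist_force: [-1.4, -0.1, -0.5]
gripper_width: 0.0856
finger_force: 0.0
[0.68644593 0.33914528 0.43913338] [[283.73521063 227.35633979]]
```

View pics/w2.png

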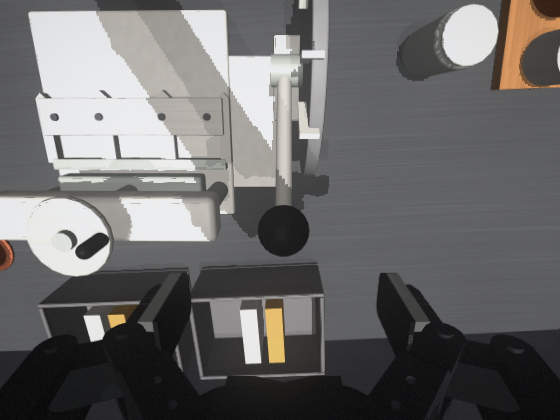

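The ball is at (283,231), 4 px from the prediction (283.7,227). I'll descend and grip it.

```bash
python3 -m inch '[[[1,0,-30,0,0,0,-1],[1,0,-30,0,0,0,-1],[1,0,-29,0,0,0,-1],[0,0,0,0,0,0,-0.2],[0,0,0,0,0,0,0.5],[0,0,0,0,0,0,1],[0,0,0,0,0,0,1],[0,0,0,0,0,0,1]]]' 40;  python3 -m inch '[[[0,0,0,0,0,0,1],[0,0,0,0,0,0,1]]]'
```

```text
clock: 2.9
tcp_pos: [0.6911, 0.3386, 0.3553]
ee_rot: [[-0.999, 0.051, 0.005], [0.051, 0.999, 0.004], [-0.005, 0.005, -1.0]]
wrist_force: [0.4, 1.8, 2.2]
gripper_width: 0.0337
finger_force: 39.4
clock: 3.07
tcp_pos: [0.6915, 0.3386, 0.3547]
ee_rot: [[-0.999, 0.051, 0.006], [0.051, 0.999, 0.004], [-0.006, 0.005, -1.0]]
wrist_force: [3.7, 4.6, 4.9]
gripper_width: 0.0339
finger_force: 39.5
```

```bash
python3 -m inch '[[[-13,0.7,15,0,0,0,1],[-15,0.8,13,0,0,0,1],[-17,0.9,10.5,0,0,0,1],[-18,1,8,0,0,0,1],[-19,1,5.5,0,0,0,1],[-20,1.1,3,0,0,0,1],[-20,1.1,0,0,0,0,1]]]' 40;  python3 -m inch '[[[-20,1.1,-3,0,0,0,1],[-19,1.1,-5.5,0,0,0,1],[-18,1,-8,0,0,0,1],[-17,0.9,-10.5,0,0,0,1],[-15,0.8,-13,0,0,0,1],[0,0,0,0,0,0,1],[0,0,0,0,0,0,1]]]'; python3 - <<'E'
from h import *
c=snap("wrist","w3")
E
```

```text
clock: 3.65
tcp_pos: [0.5687, 0.345, 0.4083]
ee_rot: [[-0.999, 0.052, 0.005], [0.052, 0.999, 0.004], [-0.005, 0.004, -1.0]]
wrist_force: [-0.0, 1.1, 0.4]
gripper_width: 0.0261
finger_force: 0.0
clock: 4.23
tcp_pos: [0.4793, 0.3484, 0.3665]
ee_rot: [[-0.999, 0.051, -0.001], [0.051, 0.999, -0.002], [0.001, -0.002, -1.0]]
wrist_force: [-0.1, 0.0, 0.5]
gripper_width: -0.0
finger_force: 0.0
```

View pics/w3.png

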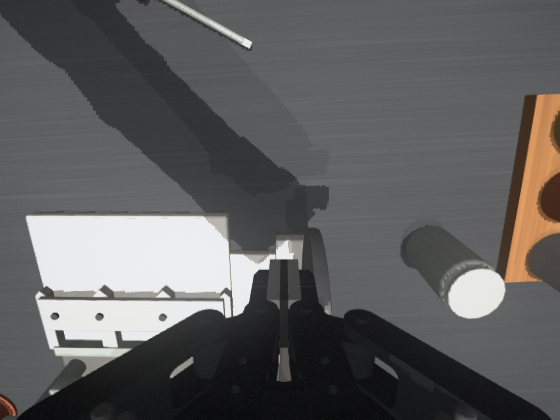

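The ball slipped out and the jaws are shut. I'll rise and find the lever again.

```bash
python3 -m inch '[[[0,0,30,0,0,0,-1],[-20,-20,30,0,0,0,-1],[-20,-20,20,0,0,0,-1],[0,0,0,0,0,0,-1]]]'; python3 - <<'E'
from h import *
a=[snap(n)["im"] for n in("top","wrist")]
a[0]=cv2.resize(a[0][120:260,120:300],(560,420))
cv2.imwrite("pics/t4.png",cv2.resize(np.hstack(a),(800,300))[:,:,::-1])
E
```

```text
clock: 4.62
tcp_pos: [0.4396, 0.3056, 0.4517]
ee_rot: [[-0.998, 0.055, 0.005], [0.055, 0.998, 0.002], [-0.005, 0.002, -1.0]]
wrist_force: [-0.5, -0.5, 0.5]
gripper_width: 0.0479
finger_force: 0.0
```

View pics/t4.png

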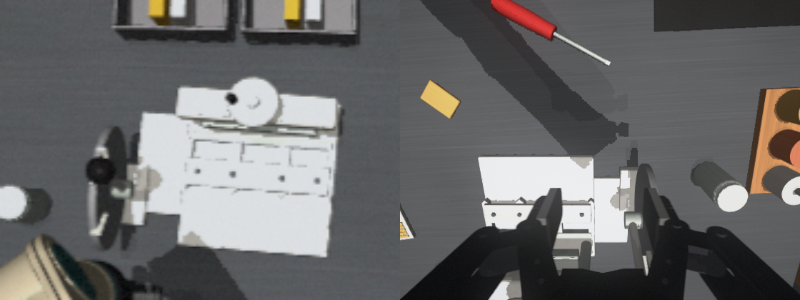

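```bash
cat >> h.py <<'E'
yaw=np.radians(-3.1); xv=np.array([np.cos(yaw),np.sin(yaw),0]); yv=np.array([-xv[1],xv[0],0])
O=np.array([.5897,.1735,0]); H=O-.02*xv+.17*yv+[0,0,.11]
def lever(u0,v0,n="top",w=12):
    c=snap(n); g=c["im"].max(2)[v0-w:v0+w,u0-w:u0+w]
    m=cv2.morphologyEx((g<40).astype(np.uint8),cv2.MORPH_OPEN,np.ones((3,3)))
    k,l,st,ce=cv2.connectedComponentsWithStats(m)
    i=1+st[1:,4].argmax(); uv=ce[i]+[u0-w,v0-w]; r=rays(c,uv)[0]
    p=c["o"]+r*((H-c["o"])@yv)/(r@yv); q=p-H
    print(n,"uv",uv,"area",st[i],"ball",p.round(4),"ang",np.degrees(np.arctan2(q@xv,q[2])).round(1),"rad",np.linalg.norm(q).round(4)); return c,r
E
python3 - <<'E'
from h import *
c,r=lever(165,199)
# sphere-free estimate: closest point to hinge circle
for t in range(-60,61,5):
    a=np.radians(t);b=H+.14*(np.sin(a)*xv+np.cos(a)*np.array([0,0,1])); 
    print(t,proj(c,b).round(1)[0],end=' ')
E
```

```text
top uv [165.312 199.296] area [  6   7  14  12 125] ball [0.5895 0.3438 0.244 ] ang 4.5 rad 0.1344
-60 [166.1 247.4] -55 [165.5 245.1] -50 [164.9 242.5] -45 [164.4 239.5] -40 [164.  236.2] -35 [163.7 232.6] -30 [163.5 228.8] -25 [163.4 224.8] -20 [163.4 220.6] -15 [163.5 216.3] -10 [163.7 211.9] -5 [164.  207.4] 0 [164.4 202.9] 5 [164.9 198.5] 10 [165.5 194.2] 15 [166.1 190. ] 20 [166.9 185.9] 25 [167.7 182.1] 30 [168.6 178.5] 35 [169.5 175.1] 40 [170.4 172.1] 45 [171.4 169.4] 50 [172.4 167. ] 55 [173.4 165. ] 60 [174.5 163.3]
```

```bash
python3 -m inch '[[[30,7.5,4,0,0,0,-1],[30,7.5,4,0,0,0,-1],[30,7.5,4,0,0,0,-1],[30,7.5,4,0,0,0,-1],[30,7.5,0,0,0,0,-1],[0,0,0,0,0,0,-1],[0,0,0,0,0,0,-1]]]'
```

```text
clock: 5.35
tcp_pos: [0.5916, 0.3463, 0.4599]
ee_rot: [[-0.999, 0.053, -0.002], [0.053, 0.999, -0.002], [0.002, -0.002, -1.0]]
wrist_force: [-0.2, 0.2, -0.0]
gripper_width: 0.0852
finger_force: 0.0
```

```bash
python3 -m inch '[[[-1,-1.5,-30,0,0,0,-1],[-1,-1.5,-32,0,0,0,-1],[0,0,0,0,0,0,-1],[0,0,0,0,0,0,0],[0,0,0,0,0,0,1],[0,0,0,0,0,0,1],[0,0,0,0,0,0,1],[0,0,0,0,0,0,1]]]' 60
```

```text
clock: 6.02
tcp_pos: [0.588, 0.3443, 0.4033]
ee_rot: [[-0.999, 0.051, 0.004], [0.051, 0.999, 0.004], [-0.003, 0.004, -1.0]]
wrist_force: [-0.4, 2.0, 5.2]
gripper_width: 0.0337
finger_force: 59.0
```

```bash
python3 -m inch '[[[0,0,-4,0,0,0,1],[-10,0.5,0,0,0,0,1],[-10,0.5,0,0,0,0,1],[-10,0.5,-1,0,0,0,1],[-10,0.5,-2,0,0,0,1],[-9,0.5,-2.5,0,0,0,1],[-9,0.5,-3,0,0,0,1]]]' 80; python3 -c "
from h import *
lever(163,220)"
```

```text
clock: 6.6
tcp_pos: [0.5321, 0.3469, 0.3942]
ee_rot: [[-0.999, 0.051, 0.013], [0.051, 0.999, 0.006], [-0.013, 0.007, -1.0]]
wrist_force: [-0.7, -1.5, 20.2]
gripper_width: 0.033
finger_force: 84.5
top uv [165.52121212 219.03030303] area [  9   0  13  22 165] ball [0.5367 0.3466 0.2197] ang -21.1 rad 0.1175
```

```bash
python3 -m inch '[[[-9,0.5,-2,0,0,0,1],[-9,0.5,-3,0,0,0,1],[-9,0.5,-4,0,0,0,1],[-9,0.5,-5.5,0,0,0,1],[-8,0.5,-7,0,0,0,1],[-6,0.4,-6,0,0,0,1],[0,0,0,0,0,0,1]]]' 80
```

```text
clock: 7.23
tcp_pos: [0.477, 0.3495, 0.3598]
ee_rot: [[-0.999, 0.05, -0.005], [0.05, 0.999, -0.002], [0.005, -0.002, -1.0]]
wrist_force: [-6.0, -0.3, 1.3]
gripper_width: 0.0002
finger_force: 0.0
```

```bash
python3 -m inch '[[[0,0,35,0,0,0,1],[0,0,40,0,0,0,0],[-10,0,20,0,0,0,-1],[0,0,0,0,0,0,-1]]]'; python3 - <<'E'
from h import *
a=snap("top","t5")["im"][170:250,130:200]
cv2.imwrite("pics/t5.png",cv2.resize(np.hstack([a,snap("side")["im"][110:190,200:270]]),None,fx=5,fy=5)[:,:,::-1])
E
```

```text
clock: 7.57
tcp_pos: [0.4702, 0.3498, 0.4609]
ee_rot: [[-0.999, 0.052, 0.007], [0.052, 0.999, 0.006], [-0.006, 0.006, -1.0]]
wrist_force: [0.1, 0.5, -0.3]
gripper_width: 0.0355
finger_force: 0.0
```

View pics/t5.png

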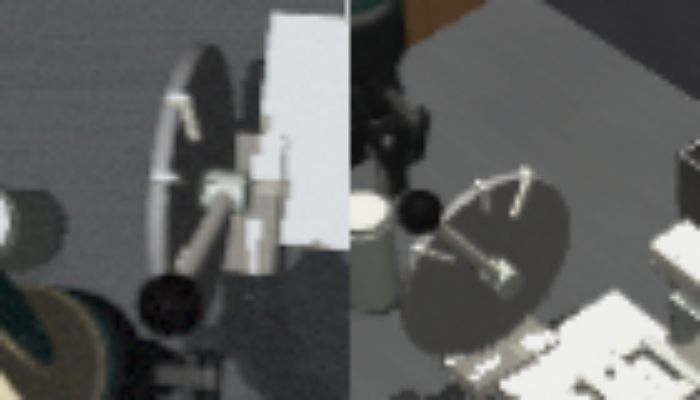

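The lever stands at about -33°. I'll push the ball the rest of the way with shut fingers from its far side.

```bash
python3 -m inch '[[[26,-1.5,2,0,0,0,1],[26,-1.5,0,0,0,0,1],[26,-1.5,0,0,0,0,1],[0,0,-25,0,0,0,1],[0,0,-28,0,0,0,1],[0,0,-27,0,0,0,1],[0,0,0,0,0,0,1]]]'; python3 -m inch '[[[-8,0.3,0,0,0,0,1],[-8,0.3,0,0,0,0,1],[-8,0.3,0,0,0,0,1],[-8,0.3,0,0,0,0,1],[-4,0.3,0,0,0,0,1],[0,0,0,0,0,0,1],[0,0,0,0,0,0,1]]]'; python3 -c "
from h import *
lever(164,236);lever(164,239)"
```

```text
clock: 8.25
tcp_pos: [0.546, 0.3427, 0.3701]
ee_rot: [[-0.999, 0.053, -0.011], [0.053, 0.999, -0.008], [0.011, -0.009, -1.0]]
wrist_force: [-1.2, -0.9, -1.5]
gripper_width: 0.0
finger_force: 0.0
clock: 8.83
tcp_pos: [0.5114, 0.3461, 0.3791]
ee_rot: [[-0.999, 0.051, 0.001], [0.051, 0.999, 0.001], [-0.001, 0.001, -1.0]]
wrist_force: [2.1, -1.7, -0.2]
gripper_width: -0.0001
finger_force: 1.2
top uv [166.44878049 234.33658537] area [  8   0  15  22 205] ball [0.4949 0.3489 0.1914] ang -46.0 rad 0.1171
top uv [165.93023256 235.93023256] area [  8   0  14  19 172] ball [0.4903 0.3491 0.1957] ang -46.0 rad 0.1234
```

```bash
python3 -m inch '[[[8,0,0,0,0,0,1],[8,0,35,0,0,0,1],[0,0,35,0,0,0,1],[0,-30,15,0,0,0,0],[-5,-40,0,0,0,0,-1],[-5,-40,0,0,0,0,-1],[-5,-40,0,0,0,0,-1],[-5,-40,0,0,0,0,-1]]]'; python3 -m inch '[[[-5,-40,0,0,0,0,-1],[-5,-40,0,0,0,0,-1],[-5,-40,0,0,0,0,-1],[-5,-40,0,0,0,0,-1],[-5,-40,0,0,0,0,-1],[-5,-40,0,0,0,0,-1],[0,-40,0,0,0,0,-1],[0,-10,0,0,0,0,-1]]]'; python3 -m inch '[[[0,-40,0,0,0,0,-1],[0,-40,0,0,0,0,-1],[0,0,0,0,0,0,-1],[0,0,0,0,0,0,-1]]]'; python3 - <<'E'
from h import *
lever(164,239); c=snap("wrist","w6"); print(sensors.sense()["tcp_pos"])
np.save("pics/w6.npy",c,allow_pickle=True)
s=snap("side")["im"][110:190,200:270]
b=c["im"].copy(); b[:,:]=c["im"]
s=cv2.resize(s,(368,420)); cv2.imwrite("pics/w6.png",cv2.resize(np.hstack([b,s]),(800,362))[:,:,::-1])
E
```

```text
clock: 9.6
tcp_pos: [0.507, 0.1551, 0.4629]
ee_rot: [[-0.999, 0.051, -0.001], [0.051, 0.999, 0.001], [0.001, 0.001, -1.0]]
wrist_force: [0.1, -0.8, 0.0]
gripper_width: 0.0608
finger_force: 0.0
clock: 10.27
tcp_pos: [0.4767, -0.1402, 0.4632]
ee_rot: [[-0.998, 0.06, 0.0], [0.06, 0.998, -0.003], [-0.0, -0.003, -1.0]]
wrist_force: [0.1, -0.2, 0.5]
gripper_width: 0.0853
finger_force: 0.0
clock: 10.6
tcp_pos: [0.4774, -0.2159, 0.4626]
ee_rot: [[-0.998, 0.057, -0.001], [0.057, 0.998, 0.0], [0.001, 0.0, -1.0]]
wrist_force: [0.3, 1.7, 0.0]
gripper_width: 0.0853
finger_force: 0.0
top uv [164.32380952 239.20952381] area [  7   7  12  12 105] ball [0.4808 0.3496 0.2106] ang -44.3 rad 0.1407
[ 0.47797906 -0.21275591  0.4624854 ]
```

View pics/w6.png

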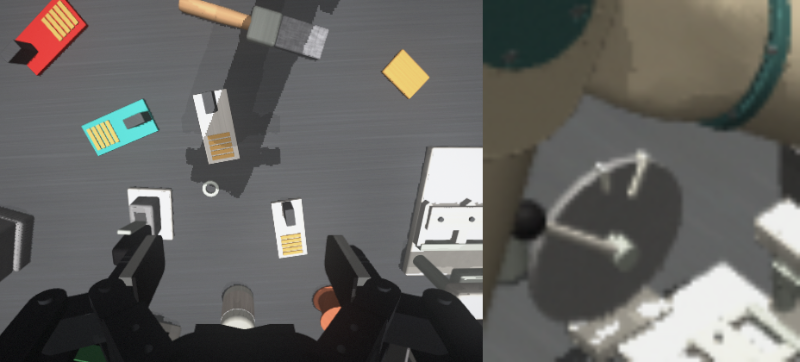

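The lever is on the rib at -44.3°. Holder B is at (252,145), A at (335,263), firing grip at (174,285) in full pixels. Now to measure the holders.

```bash
cat >> h.py <<'E'
def holder(c,u,v,w=60):
    hsv=cv2.cvtColor(c["im"],cv2.COLOR_RGB2HSV); P=cloud(c)
    R0=np.zeros((420,560),bool); R0[max(0,v-w):v+w,max(0,u-w):u+w]=1
    table=np.median(P[...,2][R0])
    g=hsv[...,2]; y=(hsv[...,1]>90)&(hsv[...,0]>8)&(hsv[...,0]<40)
    m=R0&((P[...,2]-table>.004))&(P[...,2]-table<.06)
    k,l,st,ce=cv2.connectedComponentsWithStats(m.astype(np.uint8)); i=1+st[1:,4].argmax(); m=l==i
    hull=cv2.convexHull(np.argwhere(m)[:,::-1].astype(np.int32))
    slab=m&(P[...,2]-table<.016)
    W=plane(c,np.argwhere(slab)[:,::-1],.008)[:,:2]
    ctr,sz,an=cv2.minAreaRect((W*1000).astype(np.float32))
    tab=m&(P[...,2]-table>.032); T=plane(c,np.argwhere(tab)[:,::-1],.042)[:,:2]
    bx=cv2.minAreaRect((T*1000).astype(np.float32))
    print("table z",table,"slab rect",np.round(ctr,1),np.round(sz,1),round(an,1),"| tab rect",[np.round(q,1) for q in bx],"tab mean",T.mean(0).round(4),len(T))
    yl=m&y
    if yl.sum()>20:
        Y=plane(c,np.argwhere(yl)[:,::-1],.012)[:,:2]; b=cv2.minAreaRect((Y*1000).astype(np.float32)); print("  brass",np.round(b[0],1),np.round(b[1],1),round(b[2],1))
    return m
E
python3 - <<'E'
from h import *
c=np.load("pics/w6.npy",allow_pickle=True).item()
holder(c,252,145,50);holder(c,335,263,48)
E
```

```text
table z 0.0013303873253953102 slab rect [ 448.7 -252.9] [105.3  50.2] 7.5 | tab rect [array([ 410.3, -257.6]), array([28.1, 14.9]), np.float64(7.5)] tab mean [ 0.4103 -0.2576] 324
  brass [ 476.2 -249.1] [37.5 33.3] 7.8
table z 0.0012401046240519131 slab rect [ 624.  -145.1] [106.5  50.2] 6.3 | tab rect [array([ 584.2, -149.9]), array([32. , 14.5]), np.float64(6.6)] tab mean [ 0.5842 -0.1499] 244
  brass [ 650.4 -142.4] [37.2 32.9] 6.2
```

```bash
python3 -m inch '[[[-17,-11,-25,0,0,0.047,-1],[-17,-11,-35,0,0,0.047,-1],[-17,-11,-35,0,0,0.047,-1],[-16,-12,-35,0,0,0.047,-1],[0,0,-35,0,0,0,-1],[0,0,-30,0,0,0,-1],[0,0,0,0,0,0,-1],[0,0,0,0,0,0,-1]]]'; python3 - <<'E'
from h import *
c=snap("wrist"); s=sensors.sense(); print(s["tcp_pos"],np.degrees(np.arctan2(-s["ee_rot"][1,0],-s["ee_rot"][0,0])))
uv=proj(c,[.4487,-.2529,.008])[0]; print(uv)
holder(c,int(uv[0]),int(uv[1]),110)
E
```

```text
clock: 11.42
tcp_pos: [0.4109, -0.2574, 0.2671]
ee_rot: [[-0.99, -0.138, -0.003], [-0.138, 0.99, 0.002], [0.002, 0.003, -1.0]]
wrist_force: [-0.1, 0.3, 0.9]
gripper_width: 0.0859
finger_force: 0.0
[ 0.41153859 -0.25795148  0.26845031] 7.919376794621362
[281.48546357 263.96713653]
table z 0.0010552661609025682 slab rect [ 448.5 -253.2] [106.5  50. ] 7.5 | tab rect [array([ 409. , -258.1]), array([30.6, 13.7]), np.float64(7.2)] tab mean [ 0.409  -0.2583] 960
  brass [ 475.2 -249.9] [36.8 33.1] 7.5
```

```bash
python3 -m inch '[[[-0.5,0,-30,0,0,0,-1],[-0.5,0,-30,0,0,0,-1],[0,0,-20,0,0,0,-1],[0,0,0,0,0,0,0.5],[0,0,0,0,0,0,1],[0,0,0,0,0,0,1],[0,0,0,0,0,0,1],[0,0,0,0,0,0,1]]]' 60
```

```text
clock: 12.13
tcp_pos: [0.4103, -0.2591, 0.1894]
ee_rot: [[-0.991, -0.136, 0.003], [-0.136, 0.991, -0.002], [-0.002, -0.002, -1.0]]
wrist_force: [0.2, -0.4, 0.9]
gripper_width: 0.0253
finger_force: 0.0
```

```bash
python3 -m inch '[[[0,0,0,0,0,0,1],[0,0,0,0,0,0,1],[0,0,10,0,0,0,1],[0,0,15,0,0,0,1],[0,0,20,0,0,0,1],[0,0,20,0,0,0,1]]]' 60
```

```text
clock: 12.63
tcp_pos: [0.4091, -0.2586, 0.2537]
ee_rot: [[-0.991, -0.136, -0.001], [-0.136, 0.991, 0.001], [0.001, 0.001, -1.0]]
wrist_force: [0.3, 0.1, -2.0]
gripper_width: 0.013
finger_force: 58.6
```

```bash
python3 -m inch '[[[6.5,25,0,0,0,-0.016,1],[6.5,36,0,0,0,-0.016,1],[6.5,36,0,0,0,-0.016,1],[6.5,36,0,0,0,-0.016,1],[6.5,36,0,0,0,-0.016,1],[6.5,36,0,0,0,-0.016,1],[6.5,36,0,0,0,-0.016,1],[6.5,36,0,0,0,-0.016,1]]]';  python3 -m inch '[[[6.5,36,0,0,0,-0.016,1],[6.5,36,0,0,0,-0.016,1],[6.5,36,0,0,0,-0.016,1],[6.5,36,0,0,0,-0.016,1],[0,16,0,0,0,0,1],[0,0,0,0,0,0,1],[0,0,0,0,0,0,1]]]'; python3 - <<'E'
from h import *
c=snap("wrist","w7");np.save("pics/w7.npy",c,allow_pickle=True)
s=sensors.sense(); print(s["tcp_pos"],np.degrees(np.arctan2(-s["ee_rot"][1,0],-s["ee_rot"][0,0])))
for q in [(-.09,-.108),(-.09,.108)]: print(proj(c,O+q[0]*xv+q[1]*yv+[0,0,.015]))
for y in(-35,35): print(y,proj(c,O+yv*y/1000+[0,0,.034]))
E
```

```text
clock: 13.3
tcp_pos: [0.4614, 0.02, 0.2533]
ee_rot: [[-1.0, -0.007, -0.0], [-0.007, 1.0, 0.0], [0.0, 0.0, -1.0]]
wrist_force: [1.0, -0.1, -3.1]
gripper_width: 0.013
finger_force: 58.8
clock: 13.88
tcp_pos: [0.487, 0.1795, 0.253]
ee_rot: [[-0.999, 0.053, -0.001], [0.053, 0.999, 0.0], [0.001, 0.0, -1.0]]
wrist_force: [-0.5, -0.4, -2.0]
gripper_width: 0.0133
finger_force: 58.9
[0.48714565 0.17790418 0.2530163 ] -3.1718442397821183
[[128.02673518 244.69273244]]
[[436.98608867 244.95646657]]
-35 [[234.52368364 368.60665243]]
35 [[330.39192402 368.66821567]]
```

View pics/w7.png

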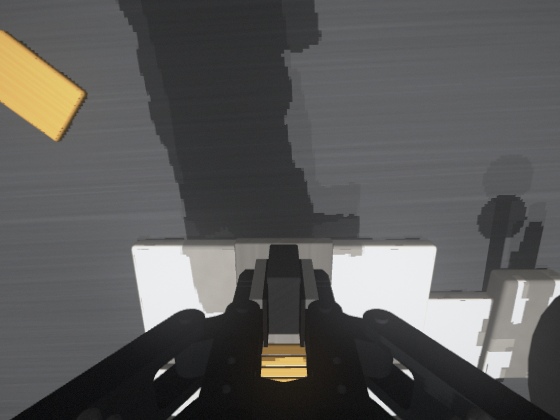

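```bash
python3 -m inch '[[[-3,2,-15,0,0,0,1],[0,0,-15,0,0,0,1],[0,0,-10,0,0,0,1],[0,0,-4,0,0,0,1],[0,0,-3,0,0,0,1],[0,0,0,0,0,0,1],[0,0,0,0,0,0,1]]]'; python3 - <<'E'
from h import *
c=snap("wrist");s=sensors.sense(); print(s["tcp_pos"],s["wrist_force"],np.degrees(np.arctan2(-s["ee_rot"][1,0],-s["ee_rot"][0,0])))
P=cloud(c); q=P-O; X=q@xv; Y=q@yv; Z=P[...,2]
# bed edges from depth: front edge / sides
bed=(Z>.010)&(Z<.025)&(X<-.02)&(X>-.11)&(abs(Y)<.15)
for lo,hi in((-.08,-.06),(-.06,-.03)):
    b=bed&(X>lo)&(X<hi); print("Y ext",np.percentile(Y[b],[.5,99.5]),b.sum())
b=bed&(abs(Y)>.04)&(abs(Y)<.09); print("X min",np.percentile(X[b],[.5,1,5]), "bed z",np.median(Z[b]))
st=(Z>.028)&(Z<.042)&(abs(Y)<.1)&(X>-.03)&(X<.03); print("strip X",np.percentile(X[st],[.5,2,5]) if st.any() else 0, st.sum())
E
```

```text
clock: 14.52
tcp_pos: [0.4849, 0.1797, 0.206]
ee_rot: [[-0.998, 0.057, 0.0], [0.057, 0.998, 0.0], [-0.0, 0.0, -1.0]]
wrist_force: [0.4, 0.3, -2.1]
gripper_width: 0.0132
finger_force: 58.9
[0.48497353 0.17995279 0.20621513] [ 0.19090394 -0.86080645 -2.23233717] -3.2284523296520793
Y ext [-0.10512162  0.10749033] 5454
Y ext [-0.1053009   0.14948925] 2850
X min [-0.09015138 -0.0900121  -0.08950563] bed z 0.015632528574610977
strip X 0 0
```

```bash
python3 -m inch '[[[5,0,-1.5,0,0,0,1],[9,-0.5,0,0,0,0,1],[9,-0.5,0,0,0,0,1],[9,-0.5,0,0,0,0,1],[0,0,0,0,0,0,1]]]';  python3 -m inch '[[[9,-0.5,0,0,0,0,1],[9,-0.5,0,0,0,0,1],[9,-0.5,0,0,0,0,1],[9,-0.5,0,0,0,0,1],[0,0,0,0,0,0,1]]]'
```

```text
clock: 14.98
tcp_pos: [0.5196, 0.1783, 0.2046]
ee_rot: [[-0.998, 0.057, 0.005], [0.057, 0.998, 0.0], [-0.005, 0.0, -1.0]]
wrist_force: [1.1, 0.2, -2.5]
gripper_width: 0.0131
finger_force: 59.0
clock: 15.4
tcp_pos: [0.5551, 0.1763, 0.2044]
ee_rot: [[-0.998, 0.057, 0.004], [0.057, 0.998, -0.0], [-0.004, 0.0, -1.0]]
wrist_force: [1.1, -0.1, -1.6]
gripper_width: 0.0132
finger_force: 59.0
```

Sliding freely, about 11 mm to go. I'll advance in small steps and watch the force.

```bash
python3 -m inch '[[[4,-0.2,0,0,0,0,1],[3,-0.2,0,0,0,0,1],[2,0,0,0,0,0,1],[0,0,0,0,0,0,1]]]';  python3 -m inch '[[[2,0,0,0,0,0,1],[2,0,0,0,0,0,1],[0,0,0,0,0,0,1]]]'; python3 -m inch '[[[2,0,0,0,0,0,1],[2,0,0,0,0,0,1],[0,0,0,0,0,0,1]]]'
```

```text
clock: 15.73
tcp_pos: [0.562, 0.1762, 0.2042]
ee_rot: [[-0.998, 0.056, 0.001], [0.056, 0.998, 0.0], [-0.001, 0.0, -1.0]]
wrist_force: [-0.8, -0.0, 1.2]
gripper_width: 0.0126
finger_force: 59.5
clock: 15.98
tcp_pos: [0.5661, 0.1763, 0.2042]
ee_rot: [[-0.998, 0.056, 0.001], [0.056, 0.998, 0.0], [-0.001, 0.0, -1.0]]
wrist_force: [-1.6, 0.7, 1.0]
gripper_width: 0.0131
finger_force: 59.5
clock: 16.23
tcp_pos: [0.5678, 0.1763, 0.2042]
ee_rot: [[-0.998, 0.056, -0.006], [0.056, 0.998, 0.0], [0.006, -0.0, -1.0]]
wrist_force: [-8.4, -0.4, 8.7]
gripper_width: 0.0128
finger_force: 60.6
```

```bash
python3 -m inch '[[[1.5,0,0,0,0,0,1],[0,0,0,0,0,0,1],[-2,0,0,0,0,0,1],[0,0,0,0,0,0,0],[0,0,0,0,0,0,0],[0,0,0,0,0,0,0],[0,0,0,0,0,0,0],[0,0,20,0,0,0,0]]]'; python3 -m inch '[[[0,0,40,0,0,0,-1],[0,0,40,0,0,0,-1],[-20,-30,40,0,0,0,-1],[-20,-30,30,0,0,0.02,-1],[-10,-35,0,0,0,0.02,-1],[-10,-35,0,0,0,0.02,-1],[0,0,0,0,0,0,-1],[0,0,0,0,0,0,-1]]]';python3 - <<'E'
from h import *
c=snap("wrist","w8");np.save("pics/w8.npy",c,allow_pickle=True)
s=sensors.sense(); print(s["tcp_pos"],np.degrees(np.arctan2(-s["ee_rot"][1,0],-s["ee_rot"][0,0])))
uv=proj(c,O+.0155*xv-.0385*xv+[0,0,.057])[0]; print(uv)
for u,v in [(int(uv[0]),int(uv[1]))]:
    P=cloud(c);q=P-O;X=q@xv;Y=q@yv;Z=P[...,2]
    t=(Z>.05)&(Z<.066)&(abs(X+.023)<.03)&(abs(Y)<.03); W=plane(c,np.argwhere(t)[:,::-1],.057)
    b=cv2.minAreaRect((W[:,:2]*1000).astype(np.float32));print("tab",b,"press",(np.r_[b[0],0]/1000-O)@xv,(np.r_[b[0],0]/1000-O)@yv)
lever(164,239)
E
```

```text
clock: 16.9
tcp_pos: [0.5681, 0.176, 0.2214]
ee_rot: [[-0.998, 0.056, -0.005], [0.056, 0.998, -0.002], [0.005, -0.002, -1.0]]
wrist_force: [-0.1, -0.0, 0.5]
gripper_width: 0.043
finger_force: 0.0
clock: 17.57
tcp_pos: [0.5157, 0.0539, 0.3624]
ee_rot: [[-1.0, 0.001, 0.001], [0.001, 1.0, -0.0], [-0.001, -0.0, -1.0]]
wrist_force: [-0.6, 0.3, -0.3]
gripper_width: 0.0853
finger_force: 0.0
[0.51615949 0.05578993 0.36212548] 0.11288899058962984
[413.31671827 252.11925466]
tab ((565.951171875, 174.94900512695312), (16.29570198059082, 30.76911735534668), 87.20448303222656) press -0.02379243623736148 0.00016257631997395648
top uv [164.31481481 239.21296296] area [  7   7  12  12 108] ball [0.4808 0.3496 0.2107] ang -44.3 rad 0.1407
```

View pics/w8.png

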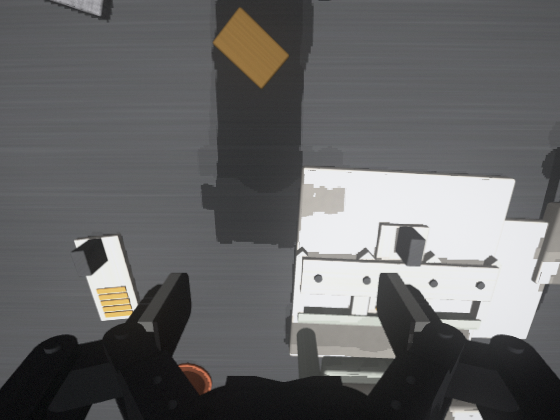

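Holder B is home: tab at (410,245), measured at press x −23.8 mm, y 0.2 mm. Next is holder A, seen at (105,275).

```bash
python3 -m inch '[[[10,-30,-10,0,0,0.018,-1],[10,-35,-10,0,0,0.018,-1],[10,-35,-10,0,0,0.018,-1],[13,-35,-10,0,0,0.018,-1],[13,-35,-15,0,0,0.018,-1],[13,-35,-20,0,0,0.018,-1],[0,0,0,0,0,0,-1],[0,0,0,0,0,0,-1]]]';python3 - <<'E'
from h import *
c=snap("wrist","w9")
s=sensors.sense(); print(s["tcp_pos"],np.degrees(np.arctan2(-s["ee_rot"][1,0],-s["ee_rot"][0,0])))
uv=proj(c,[.624,-.145,.008])[0]; print(uv)
holder(c,int(uv[0]),int(uv[1]),95)
E
```

```text
clock: 18.33
tcp_pos: [0.585, -0.1495, 0.285]
ee_rot: [[-0.994, -0.109, -0.003], [-0.109, 0.994, -0.0], [0.003, -0.0, -1.0]]
wrist_force: [-0.2, 0.9, 0.9]
gripper_width: 0.0856
finger_force: 0.0
[ 0.5850977  -0.14732401  0.28582334] 6.432241777057884
[283.61685024 255.43062037]
table z 0.0010510398403130727 slab rect [ 623.7 -145.2] [105.3  50.1] 6.3 | tab rect [array([ 584.4, -149.4]), array([30.5, 13.5]), np.float64(6.3)] tab mean [ 0.5845 -0.1494] 820
  brass [ 648.4 -142.3] [31.8 32.8] 6.3
```

```bash
python3 -m inch '[[[0,-0.7,-30,0,0,0,-1],[0,0,-36,0,0,0,-1],[0,0,-30,0,0,0,-1],[0,0,0,0,0,0,0],[0,0,0,0,0,0,1],[0,0,0,0,0,0,1],[0,0,0,0,0,0,1],[0,0,0,0,0,0,1]]]' 60; python3 -m inch '[[[0,0,0,0,0,0,1],[0,0,0,0,0,0,1],[0,0,0,0,0,0,1]]]'
```

```text
clock: 19.05
tcp_pos: [0.5857, -0.1486, 0.1934]
ee_rot: [[-0.994, -0.113, 0.004], [-0.113, 0.994, -0.001], [-0.004, -0.001, -1.0]]
wrist_force: [-0.8, 0.8, 0.3]
gripper_width: 0.0255
finger_force: 0.0
clock: 19.3
tcp_pos: [0.5855, -0.1489, 0.1931]
ee_rot: [[-0.994, -0.112, 0.003], [-0.112, 0.994, -0.0], [-0.003, -0.001, -1.0]]
wrist_force: [-0.2, 0.9, 7.8]
gripper_width: 0.0127
finger_force: 59.9
```

```bash
python3 -m inch '[[[0,0,10,0,0,0,1],[0,0,15,0,0,0,1],[-3,0,20,0,0,0,1],[-8,10,20,0,0,0,1],[-13,25,0,0,0,-0.021,1],[-13,32,0,0,0,-0.021,1],[-13,32,0,0,0,-0.021,1],[-13,32,0,0,0,-0.021,1]]]'; python3 -m inch '[[[-13,32,0,0,0,-0.021,1],[-13,32,0,0,0,-0.021,1],[-13,32,0,0,0,-0.021,1],[-10,32,0,0,0,-0.021,1],[-5,32,0,0,0,0,1],[0,0,0,0,0,0,1],[0,0,0,0,0,0,1]]]';python3 - <<'E'
from h import *
s=sensors.sense(); print(s["tcp_pos"],np.degrees(np.arctan2(-s["ee_rot"][1,0],-s["ee_rot"][0,0])))
E
```

```text
clock: 19.97
tcp_pos: [0.5207, -0.0168, 0.2571]
ee_rot: [[-1.0, -0.026, 0.0], [-0.026, 1.0, 0.0], [-0.0, 0.0, -1.0]]
wrist_force: [0.5, -0.6, -3.4]
gripper_width: 0.0128
finger_force: 58.7
clock: 20.55
tcp_pos: [0.467, 0.1449, 0.2567]
ee_rot: [[-0.999, 0.05, 0.0], [0.05, 0.999, 0.001], [-0.0, 0.001, -1.0]]
wrist_force: [0.6, -0.3, -2.3]
gripper_width: 0.0127
finger_force: 58.9
[0.46702866 0.1448756  0.2566794 ] -2.886468919112498
```

```bash
python3 -m inch '[[[5,-12,0,0,0,-0.004,1],[5,-12,0,0,0,0,1],[4,-10,-10,0,0,0,1],[0,0,-15,0,0,0,1],[0,0,-15,0,0,0,1],[0,0,-5,0,0,0,1],[0,0,-1,0,0,0,1],[0,0,0,0,0,0,1]]]'; python3 - <<'E'
from h import *
c=snap("wrist","w10");s=sensors.sense(); print(s["tcp_pos"],s["wrist_force"],np.degrees(np.arctan2(-s["ee_rot"][1,0],-s["ee_rot"][0,0])))
E
```

```text
clock: 21.22
tcp_pos: [0.4818, 0.1075, 0.2103]
ee_rot: [[-0.998, 0.061, -0.0], [0.061, 0.998, -0.0], [0.0, -0.0, -1.0]]
wrist_force: [0.0, 0.3, -2.0]
gripper_width: 0.0127
finger_force: 58.9
[0.48195495 0.10777585 0.21069143] [ 0.40499052 -0.74816677 -2.0128426 ] -3.4749219983366357
```

```bash
python3 -m inch '[[[5,2.5,-1.5,0,0,0.005,1],[9,-0.5,-1,0,0,0,1],[9,-0.5,0,0,0,0,1],[9,-0.5,0,0,0,0,1],[0,0,0,0,0,0,1]]]';  python3 -m inch '[[[9,-0.5,0,0,0,0,1],[9,-0.5,0,0,0,0,1],[9,-0.5,0,0,0,0,1],[9,-0.5,0,0,0,0,1],[0,0,0,0,0,0,1]]]'
```

```text
clock: 21.68
tcp_pos: [0.5166, 0.1092, 0.2081]
ee_rot: [[-0.998, 0.055, 0.005], [0.055, 0.998, -0.0], [-0.005, 0.0, -1.0]]
wrist_force: [2.2, 0.1, -1.7]
gripper_width: 0.0129
finger_force: 59.0
clock: 22.1
tcp_pos: [0.5514, 0.1071, 0.2081]
ee_rot: [[-0.998, 0.055, 0.003], [0.055, 0.998, -0.0], [-0.003, 0.0, -1.0]]
wrist_force: [1.9, 0.3, 5.5]
gripper_width: 0.0126
finger_force: 60.3
```

```bash
python3 -m inch '[[[4,-0.2,0,0,0,0,1],[3,-0.2,0,0,0,0,1],[2,0,0,0,0,0,1],[0,0,0,0,0,0,1]]]';  python3 -m inch '[[[2,0,0,0,0,0,1],[1.5,0,0,0,0,0,1],[0,0,0,0,0,0,1]]]'
```

```text
clock: 22.43
tcp_pos: [0.5576, 0.1068, 0.2081]
ee_rot: [[-0.998, 0.055, -0.003], [0.055, 0.998, 0.001], [0.003, 0.0, -1.0]]
wrist_force: [-4.7, 0.6, 9.0]
gripper_width: 0.0128
finger_force: 60.5
clock: 22.68
tcp_pos: [0.5609, 0.1069, 0.2081]
ee_rot: [[-0.998, 0.055, -0.004], [0.055, 0.999, 0.001], [0.004, 0.0, -1.0]]
wrist_force: [-6.5, 0.4, 9.5]
gripper_width: 0.0129
finger_force: 60.6
```

```bash
python3 -m inch '[[[2,0,0.7,0,0,0,1],[2,0,0,0,0,0,1],[0,0,0,0,0,0,1]]]';  python3 -m inch '[[[2,0,0,0,0,0,1],[0,0,0,0,0,0,1]]]'
```

```text
clock: 22.93
tcp_pos: [0.5643, 0.1068, 0.2081]
ee_rot: [[-0.998, 0.055, -0.006], [0.055, 0.999, 0.0], [0.006, -0.0, -1.0]]
wrist_force: [-8.1, -0.4, 7.8]
gripper_width: 0.0127
finger_force: 60.4
clock: 23.1
tcp_pos: [0.565, 0.1068, 0.2081]
ee_rot: [[-0.998, 0.054, -0.01], [0.054, 0.999, 0.0], [0.01, -0.0, -1.0]]
wrist_force: [-12.0, -0.0, 11.8]
gripper_width: 0.0128
finger_force: 61.0
```

```bash
python3 -m inch '[[[1.5,0,0,0,0,0,1],[0,0,0,0,0,0,1],[-3,0,0,0,0,0,1],[0,0,0,0,0,0,0],[0,0,0,0,0,0,0],[0,0,0,0,0,0,0],[0,0,0,0,0,0,0],[0,0,20,0,0,0,0]]]'; python3 -m inch '[[[0,0,40,0,0,0,-1],[0,0,40,0,0,0,-1],[-20,10,40,0,0,0,-1],[-20,10,10,0,0,0,-1],[0,0,0,0,0,0,-1],[0,0,0,0,0,0,-1]]]';python3 - <<'E'
from h import *
c=snap("wrist","w11")
s=sensors.sense(); print(s["tcp_pos"],np.degrees(np.arctan2(-s["ee_rot"][1,0],-s["ee_rot"][0,0])))
O=np.array([.5893,.1748,0])
P=cloud(c);q=P-O;X=q@xv;Y=q@yv;Z=P[...,2]
for y in (-.07,0):
    t=(Z>.05)&(Z<.066)&(abs(X+.023)<.03)&(abs(Y-y)<.03); W=plane(c,np.argwhere(t)[:,::-1],.057)
    b=cv2.minAreaRect((W[:,:2]*1000).astype(np.float32));w=np.r_[b[0],0]/1000-O;print("tab",b,"press",w@xv,w@yv)
lever(164,239)
E
```

```text
clock: 23.77
tcp_pos: [0.5657, 0.1068, 0.2257]
ee_rot: [[-0.998, 0.055, -0.005], [0.055, 0.998, -0.001], [0.005, -0.001, -1.0]]
wrist_force: [-0.9, 0.9, 0.7]
gripper_width: 0.0427
finger_force: 0.0
clock: 24.27
tcp_pos: [0.5282, 0.1269, 0.3556]
ee_rot: [[-0.999, 0.053, 0.002], [0.053, 0.999, 0.001], [-0.002, 0.001, -1.0]]
wrist_force: [-0.0, 0.1, 0.3]
gripper_width: 0.0858
finger_force: 0.0
[0.52864467 0.1262496  0.35485176] -3.093291902745411
tab ((561.7373046875, 106.80783081054688), (13.535964965820312, 30.12811851501465), 86.2003402709961) press -0.023845426200533995 -0.069383232075854
tab ((565.4735717773438, 176.02923583984375), (15.187689781188965, 30.00651741027832), 86.85187530517578) press -0.023858037918314843 -6.10678933849868e-05
top uv [164.38095238 239.02857143] area [  7   7  12  11 105] ball [0.4813 0.3496 0.2102] ang -44.3 rad 0.14
```

View pics/w11.png

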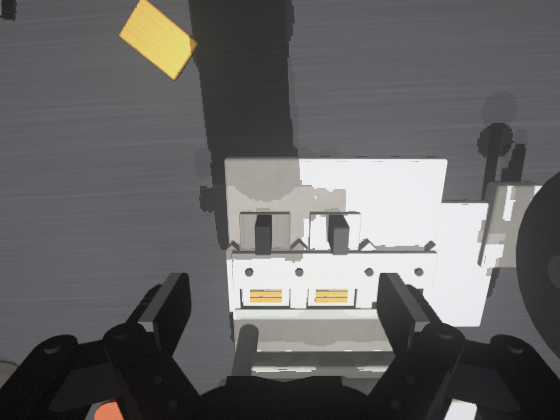

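Both tabs are home, at (263,235) and (338,235). Now I'll push the lever over with shut fingers.

```bash
python3 -m inch '[[[-25,10,25,0,0,0,1],[-25,25,25,0,0,0,1],[-22,30,0,0,0,0,1],[-22,33,0,0,0,0,1],[0,40,0,0,0,0,1],[0,40,0,0,0,0,1],[0,39,0,0,0,0,1],[0,9,0,0,0,0,1]]]'; python3 -m inch '[[[0,0,-15,0,0,0,1],[0,0,-16,0,0,0,1],[0,0,0,0,0,0,1],[0,0,0,0,0,0,1]]]'
```

```text
clock: 25.03
tcp_pos: [0.4345, 0.3582, 0.4022]
ee_rot: [[-0.999, 0.047, -0.0], [0.047, 0.999, 0.003], [0.0, 0.003, -1.0]]
wrist_force: [-0.2, 0.5, -0.3]
gripper_width: -0.0002
finger_force: 0.0
clock: 25.37
tcp_pos: [0.4359, 0.3504, 0.3713]
ee_rot: [[-0.998, 0.056, -0.002], [0.056, 0.998, -0.003], [0.002, -0.003, -1.0]]
wrist_force: [-0.3, 0.0, 0.5]
gripper_width: -0.0002
finger_force: 0.0
```

```bash
python3 -m inch '[[[14,-0.7,0,0,0,0,1],[10,-0.6,8,0,0,0,1],[9,-0.5,8,0,0,0,1],[11,-0.6,6,0,0,0,1],[10,-0.6,6,0,0,0,1],[12,-0.6,4.5,0,0,0,1],[11,-0.6,4,0,0,0,1],[12,-0.6,2.5,0,0,0,1]]]'; python3 -m inch '[[[12,-0.6,2,0,0,0,1],[12,-0.6,1,0,0,0,1],[12,-0.6,0,0,0,0,1],[12,-0.6,-2,0,0,0,1],[12,-0.6,-3,0,0,0,1],[12,-0.6,-4.5,0,0,0,1],[0,0,0,0,0,0,1],[0,0,0,0,0,0,1]]]'; python3 - <<'E'
from h import *
s=sensors.sense();print(s["tcp_pos"])
c,r=lever(167,186); cv2.imwrite("pics/t12.png",cv2.resize(c["im"][150:260,110:210],None,fx=4,fy=4)[:,:,::-1])
E
```

```text
clock: 26.03
tcp_pos: [0.5238, 0.3467, 0.4133]
ee_rot: [[-0.999, 0.054, -0.003], [0.054, 0.999, 0.002], [0.003, 0.002, -1.0]]
wrist_force: [-4.8, 1.4, 3.1]
gripper_width: -0.0002
finger_force: 2.5
clock: 26.7
tcp_pos: [0.5971, 0.3417, 0.4054]
ee_rot: [[-0.998, 0.056, 0.0], [0.056, 0.998, -0.001], [-0.001, -0.001, -1.0]]
wrist_force: [0.4, -0.0, -0.1]
gripper_width: -0.0002
finger_force: 0.0
[0.59708838 0.34172714 0.40542185]
top uv [168.42424242 188.83636364] area [  8   7  12  17 165] ball [0.6211 0.342  0.2209] ang 20.8 rad 0.1186
```

View pics/t12.png

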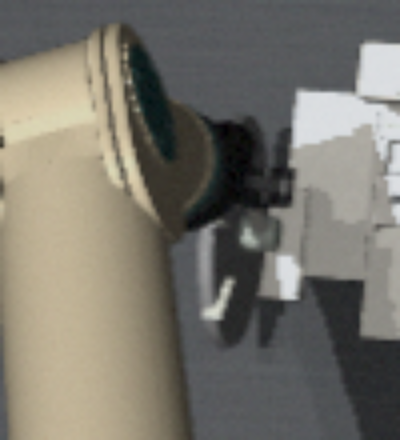

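```bash
python3 -m inch '[[[8,-0.4,-3,0,0,0,1],[8,-0.4,-4,0,0,0,1],[5,-0.2,-2,0,0,0,1],[0,0,0,0,0,0,1],[0,0,0,0,0,0,1]]]'; python3 -m inch '[[[-20,0,5,0,0,0,1],[-30,0,15,0,0,0,1],[-30,-20,10,0,0,0,1],[-20,-35,0,0,0,0,1],[-15,-35,0,0,0,0,0],[-10,-40,0,0,0,0,-1],[0,-40,0,0,0,0,-1],[0,-40,0,0,0,0,-1]]]'; python3 - <<'E'
from h import *
s=sensors.sense();print(s["tcp_pos"])
c,r=lever(168,179)
E
```

```text
clock: 27.17
tcp_pos: [0.618, 0.3413, 0.3958]
ee_rot: [[-0.998, 0.055, 0.001], [0.055, 0.998, -0.001], [-0.001, -0.001, -1.0]]
wrist_force: [-0.4, 0.2, -0.1]
gripper_width: 0.0003
finger_force: 0.0
clock: 27.83
tcp_pos: [0.4915, 0.1301, 0.4268]
ee_rot: [[-0.999, 0.053, 0.001], [0.053, 0.999, 0.0], [-0.001, 0.0, -1.0]]
wrist_force: [1.0, -0.7, 0.2]
gripper_width: 0.0481
finger_force: 0.0
[0.49148932 0.13011974 0.42678946]
top uv [168.51754386 179.93859649] area [  7   7  12  12 114] ball [0.6449 0.3408 0.23  ] ang 28.8 rad 0.1369
```

```bash
python3 -m inch '[[[0,-38,0,0,0,0,-1],[0,-41,0,0,0,0,-1],[0,-41,0,0,0,0,-1],[0,-41,0,0,0,0,-1],[0,-41,0,0,0,0,-1],[0,-41,0,0,0,0,-1],[0,-41,0,0,0,0,-1],[0,-41,0,0,0,0,-1]]]'; python3 -m inch '[[[0,-41,0,0,0,0,-1],[0,-41,0,0,0,0,-1],[0,-41,0,0,0,0,-1],[0,-30,0,0,0,0,-1],[0,0,0,0,0,0,-1],[0,0,0,0,0,0,-1]]]'; python3 - <<'E'
from h import *
s=sensors.sense();print(s["tcp_pos"],s["ee_rot"].round(3).tolist())
lever(168,179)
c,r=lever(243,150,"side",16)
for t in range(15,46,5):
    a=np.radians(t);print(t,proj(c,H+.14*(np.sin(a)*xv+np.cos(a)*np.array([0,0,1]))).round(1)[0],end=" ")
c=snap("wrist","w13");np.save("pics/w13.npy",c,allow_pickle=True)
print(proj(c,[.586,-.363,.127]))
E
```

```text
clock: 28.55
tcp_pos: [0.4922, -0.1954, 0.4266]
ee_rot: [[-0.998, 0.055, 0.001], [0.055, 0.998, -0.001], [-0.001, -0.001, -1.0]]
wrist_force: [1.1, 0.5, -0.3]
gripper_width: 0.0853
finger_force: 0.0
clock: 29.05
tcp_pos: [0.4915, -0.3486, 0.4262]
ee_rot: [[-0.998, 0.059, -0.0], [0.059, 0.998, -0.002], [0.0, -0.002, -1.0]]
wrist_force: [0.6, 0.6, -0.6]
gripper_width: 0.0851
finger_force: 0.0
[ 0.49154961 -0.34864337  0.42618282] [[-0.998, 0.059, -0.0], [0.059, 0.998, -0.002], [0.0, -0.002, -1.0]]
top uv [168.49557522 179.80530973] area [  7   7  12  12 113] ball [0.6452 0.3407 0.2304] ang 28.9 rad 0.1374Traceback (most recent call last):
  File "<stdin>", line 4, in <module>
  File "h.py", line 30, in lever
    i=1+st[1:,4].argmax(); uv=ce[i]+[u0-w,v0-w]; r=rays(c,uv)[0]
        ~~~~~~~~~~~~~~~^^
ValueError: attempt to get argmax of an empty sequence
```

```bash
python3 - <<'E'
from h import *
c=snap("side"); 
a=[np.radians(t) for t in range(15,46,5)]
for t in a:print(round(np.degrees(t)),proj(c,H+.14*(np.sin(t)*xv+np.cos(t)*np.array([0,0,1]))).round(1)[0],end=" ")
s=c["im"][115:187,205:277]
c=snap("wrist");np.save("pics/w13.npy",c,allow_pickle=True)
print(proj(c,[.586,-.363,.127]))
w=c["im"]
w=cv2.resize(w[110:410,90:460],(740//2*1,300)) if 0 else w[100:400,100:460]
w=cv2.resize(w,(500,417),interpolation=cv2.INTER_CUBIC); s=cv2.resize(s,(290,290),interpolation=cv2.INTER_CUBIC)
k=np.zeros((417,800,3),np.uint8);k[:,:500]=w;k[:290,505:795]=s
cv2.imwrite("pics/w13.png",k[:,:,::-1])
E
```

```text
15 [235.2 136.6] 20 [237.6 136. ] 25 [239.8 135.7] 30 [241.9 135.5] 35 [244.  135.7] 40 [245.9 136. ] 45 [247.7 136.6] [[269.18151086 296.56605692]]
```

View pics/w13.png

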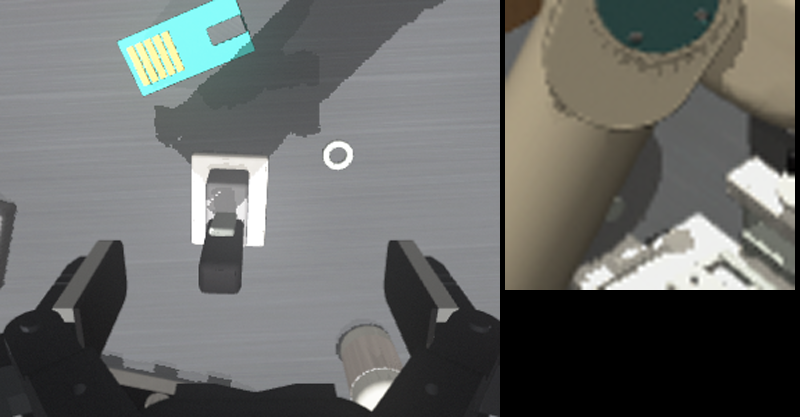

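The last picture shows the black grip top at crop (220,275), steel trigger at (222,228) on the robot side, and base around (230,200). The side view of the lever is blocked by the arm. I'll measure the grip from depth.

```bash
python3 - <<'E'
from h import *
c=np.load("pics/w13.npy",allow_pickle=True).item(); P=cloud(c)
R0=(abs(P[...,0]-.58)<.09)&(abs(P[...,1]+.355)<.06); Z=P[...,2]
def rect(m,z):
    k,l,st,ce=cv2.connectedComponentsWithStats(m.astype(np.uint8)); m=l==1+st[1:,4].argmax()
    W=plane(c,np.argwhere(m)[:,::-1],z)[:,:2]; b=cv2.minAreaRect((W*1000).astype(np.float32)); print(len(W),"zmed",np.median(Z[m]),[np.round(q,1) for q in b]); return m
print(np.histogram(Z[R0],np.arange(0,.14,.01)))
rect(R0&(Z>.006)&(Z<.02),.011 if 0 else .012)
m=rect(R0&(Z>.118)&(Z<.135),.125)
m=R0&(Z>.095)&(Z<.121)
q=P[m]; print(len(q)); 
for lo in np.arange(.03,.125,.01):
    mm=R0&(Z>lo)&(Z<lo+.01)
    if mm.sum(): print(round(lo,3),mm.sum(),"x",np.percentile(P[mm][:,0],[2,50,98]).round(4),"y",np.percentile(P[mm][:,1],[2,50,98]).round(4),"V",np.median(c["im"][mm].max(1)))
E
```

```text
(array([6543, 1806,   78,   94,  131,  781,   64,   63,  118,  176,  184,
        280,  723,    0]), array([0.  , 0.01, 0.02, 0.03, 0.04, 0.05, 0.06, 0.07, 0.08, 0.09, 0.1 ,
       0.11, 0.12, 0.13, 0.14]))
1880 zmed 0.012704452938462257 [array([ 582.4, -373.2]), array([68.8, 91.2]), np.float64(84.6)]
756 zmed 0.12524112107344473 [array([ 588.8, -373.9]), array([29.1, 28.9]), np.float64(84.7)]
580
0.03 94 x [0.5476 0.549  0.5516] y [-0.387  -0.3702 -0.3539] V 97.0
0.04 131 x [0.5477 0.5496 0.6008] y [-0.3881 -0.3676 -0.3538] V 100.0
0.05 781 x [0.5496 0.5644 0.5981] y [-0.3898 -0.3707 -0.3554] V 149.0
0.06 64 x [0.5688 0.5762 0.5848] y [-0.3875 -0.3674 -0.3592] V 104.0
0.07 63 x [0.5661 0.5786 0.5836] y [-0.3883 -0.3664 -0.3596] V 88.0
0.08 118 x [0.5636 0.5789 0.584 ] y [-0.3873 -0.3709 -0.3594] V 72.0
0.09 176 x [0.561  0.5789 0.5843] y [-0.3872 -0.3722 -0.3591] V 70.0
0.1 184 x [0.559  0.5789 0.5845] y [-0.387  -0.3718 -0.3593] V 67.0
0.11 280 x [0.5574 0.5782 0.5824] y [-0.3865 -0.3725 -0.36  ] V 66.0
0.12 723 x [0.5786 0.5891 0.603 ] y [-0.3884 -0.374  -0.3602] V 73.0
```

```bash
python3 -c "
from h import *
print(sensors.sense()['qpos'].round(1))"; python3 -m inch '[[[24,-6,0,0,0,0.12,-1],[24,-6,0,0,0,0.12,-1],[24,-6,0,0,0,0.12,-1],[24,-6,0,0,0,0.12,-1],[0,0,0,0,0,0.12,-1],[0,0,0,0,0,0.12,-1],[0,0,0,0,0,0.12,-1],[0,0,0,0,0,0.12,-1]]]'; python3 -c "
from h import *
print(sensors.sense()['qpos'].round(1))"
```

```text
[ 15.6  32.9  27.1  94.1 -17.2  57.2 135.3]
clock: 29.92
tcp_pos: [0.5895, -0.368, 0.4256]
ee_rot: [[-0.626, -0.78, -0.003], [-0.78, 0.626, -0.001], [0.002, 0.002, -1.0]]
wrist_force: [0.4, 0.2, -1.5]
gripper_width: 0.0852
finger_force: 0.0
[ 32.1  39.   -4.6  77.1   3.3  64.1 168.3]
```

Joint 7 is near its limit this way, so I'll turn the other way.

```bash
python3 -m inch '[[[0,0,0,0,0,-0.12,-1],[0,0,0,0,0,-0.12,-1],[0,0,0,0,0,-0.12,-1],[0,0,0,0,0,-0.12,-1],[0,0,0,0,0,-0.12,-1],[0,0,0,0,0,-0.12,-1],[0,0,0,0,0,-0.12,-1],[0,0,0,0,0,-0.12,-1]]]' >/dev/null; python3 -m inch '[[[0,0,0,0,0,-0.12,-1],[0,0,0,0,0,-0.12,-1],[0,0,0,0,0,-0.12,-1],[0,0,0,0,0,-0.12,-1],[0,0,0,0,0,-0.12,-1],[0,0,0,0,0,-0.12,-1],[0,0,0,0,0,-0.12,-1],[0,0,0,0,0,-0.12,-1]]]'; python3 -m inch '[[[0,0,0,0,0,-0.12,-1],[0,0,0,0,0,-0.12,-1],[0,0,0,0,0,-0.12,-1],[0,0,0,0,0,-0.12,-1],[0,0,0,0,0,-0.12,-1],[0,0,0,0,0,0,-1],[0,0,0,0,0,0,-1]]]';python3 -c "
from h import *
s=sensors.sense();print(s['qpos'].round(1),s['tcp_pos'],np.degrees(np.arctan2(s['ee_rot'][1,1],s['ee_rot'][0,1])))"
```

```text
clock: 31.25
tcp_pos: [0.589, -0.3685, 0.4257]
ee_rot: [[-0.509, 0.861, 0.002], [0.861, 0.509, 0.002], [0.001, 0.003, -1.0]]
wrist_force: [0.2, 0.4, 0.9]
gripper_width: 0.0854
finger_force: 0.0
clock: 31.83
tcp_pos: [0.589, -0.3688, 0.4255]
ee_rot: [[0.057, 0.998, 0.002], [0.998, -0.057, 0.0], [0.001, 0.002, -1.0]]
wrist_force: [-0.3, 0.3, -0.1]
gripper_width: 0.0855
finger_force: 0.0
[ 12.5  42.6  33.8  77.9 -24.4  66.6  45.6] [ 0.58901309 -0.36880788  0.42550391] -3.272028340189779
```

```bash
python3 -m inch '[[[-2.5,-5,-10,0,0,-0.035,-1],[0,0,-35,0,0,0,-1],[0,0,-35,0,0,0,-1],[0,0,-35,0,0,0,-1],[0,0,0,0,0,0,-1]]]'; python3 -m inch '[[[0,0,-30,0,0,0,-1],[0,0,-22,0,0,0,-1],[0,0,0,0,0,0,-1],[0,0,0,0,0,0,-1]]]'
```

```text
clock: 32.25
tcp_pos: [0.5836, -0.373, 0.3025]
ee_rot: [[0.097, 0.995, -0.009], [0.995, -0.097, 0.009], [0.008, -0.01, -1.0]]
wrist_force: [-1.1, 1.8, -0.4]
gripper_width: 0.0851
finger_force: 0.0
clock: 32.58
tcp_pos: [0.5857, -0.3755, 0.2589]
ee_rot: [[0.097, 0.995, 0.001], [0.995, -0.097, 0.001], [0.001, 0.001, -1.0]]
wrist_force: [0.6, -0.6, -0.3]
gripper_width: 0.085
finger_force: 0.0
```

```bash
python3 -m inch '[[[0.5,1.5,0,0,0,0,0],[0,0,0,0,0,0,0.5],[0,0,0,0,0,0,1],[0,0,0,0,0,0,1],[0,0,0,0,0,0,1],[0,0,0,0,0,0,1],[0,0,0,0,0,0,1],[0,0,0,0,0,0,1]]]' 40; python3 -m inch '[[[0,0,0,0,0,0,1],[0,0,0,0,0,0,1],[0,0,0,0,0,0,1],[0,0,0,0,0,0,1]]]' 60
```

```text
clock: 33.25
tcp_pos: [0.5875, -0.3745, 0.261]
ee_rot: [[0.096, 0.995, 0.006], [0.995, -0.096, -0.003], [-0.002, 0.006, -1.0]]
wrist_force: [3.1, -1.7, 7.2]
gripper_width: 0.0318
finger_force: 45.9
clock: 33.58
tcp_pos: [0.5877, -0.3745, 0.261]
ee_rot: [[0.096, 0.995, 0.006], [0.995, -0.096, -0.003], [-0.002, 0.006, -1.0]]
wrist_force: [3.7, -1.4, 6.5]
gripper_width: 0.0316
finger_force: 61.4
```

```bash
python3 - <<'E'
from h import *
c,r=lever(168,179); P=cloud(c); O=np.array([.5893,.1748,0]);q=P-O;X=q@xv;Y=q@yv;Z=P[...,2]
for y in (-.07,0):
    t=(Z>.045)&(Z<.07)&(abs(X+.023)<.05)&(abs(Y-y)<.03); W=plane(c,np.argwhere(t)[:,::-1],.057)-O; print(t.sum(),(W@xv).mean(),(W@yv).mean())
E
python3 -m inch '[[[0,0,0,0,0,0,0.3],[0,0,0,0,0,0,-1],[0,0,0,0,0,0,-1],[0,0,0,0,0,0,-1],[0,0,0,0,0,0,-1],[0,0,0,0,0,0,-1],[0,0,25,0,0,0,-1],[0,0,35,0,0,0,-1]]]'
```

```text
top uv [168.46491228 179.85087719] area [  7   7  12  12 114] ball [0.645  0.3408 0.2307] ang 28.7 rad 0.1376
42 -0.02594134138301707 -0.07016307920085246
43 -0.026288858315890264 -8.817846566181324e-05
clock: 34.3
tcp_pos: [0.5859, -0.3725, 0.3158]
ee_rot: [[0.097, 0.995, -0.003], [0.995, -0.097, 0.004], [0.004, -0.003, -1.0]]
wrist_force: [0.4, 0.6, 0.4]
gripper_width: 0.0852
finger_force: 0.0
```

Trigger squeezed (opening 31.6 mm) and released, with the lever at 28.7° and both holders home. Next I'll bring the arm round behind the lever.

```bash
python3 -m inch '[[[0,0,40,0,0,0,0],[0,0,40,0,0,0.04,1],[0,15,40,0,0,0.083,1],[5,30,15,0,0,0.083,1],[6,40,0,0,0,0.083,1],[6,40,0,0,0,0.083,1],[6,40,0,0,0,0.083,1],[6,40,0,0,0,0.083,1]]]' >/dev/null; python3 -m inch '[[[6,40,0,0,0,0.083,1],[6,40,0,0,0,0.083,1],[6,40,0,0,0,0.083,1],[6,40,0,0,0,0.083,1],[6,40,0,0,0,0.083,1],[6,40,0,0,0,0.083,1],[6,40,0,0,0,0.083,1],[6,40,0,0,0,0.083,1]]]'; python3 -c "
from h import *
s=sensors.sense();print(s['qpos'].round(1),s['tcp_pos'],np.degrees(np.arctan2(-s['ee_rot'][1,0],-s['ee_rot'][0,0])))"
```

```text
clock: 35.63
tcp_pos: [0.6634, 0.1531, 0.4532]
ee_rot: [[-0.895, 0.446, 0.002], [0.446, 0.895, 0.003], [-0.001, 0.003, -1.0]]
wrist_force: [0.3, 0.8, 0.1]
gripper_width: 0.0001
finger_force: 0.0
[-24.8  37.3  17.5  78.2 -11.6  66.1  57.5] [0.66339898 0.15314734 0.45315173] -26.468301873566546
```

```bash
python3 -m inch '[[[7,38,0,0,0,0.082,1],[7,37,0,0,0,0.082,1],[7,37,0,0,0,0.082,1],[7,37,0,0,0,0.082,1],[0,36,0,0,0,0.08,1],[0,0,0,0,0,0,1],[0,0,0,0,0,0,1]]]'; python3 -c "
from h import *
lever(168,179);s=sensors.sense();print(s['tcp_pos'],np.degrees(np.arctan2(-s['ee_rot'][1,0],-s['ee_rot'][0,0])))"
```

```text
clock: 36.22
tcp_pos: [0.6903, 0.3397, 0.4517]
ee_rot: [[-0.999, 0.053, -0.001], [0.053, 0.999, 0.004], [0.001, 0.004, -1.0]]
wrist_force: [-0.5, -0.2, 0.2]
gripper_width: -0.0002
finger_force: 0.0
top uv [168.544 179.816] area [  7   7  12  12 125] ball [0.6452 0.3407 0.2298] ang 29.0 rad 0.137
[0.69103576 0.3369306  0.45212286] -3.25814626523957
```

```bash
python3 -m inch '[[[0,2,-29,0,0,0,1],[0,0,-28,0,0,0,1],[0,0,0,0,0,0,1],[0,0,0,0,0,0,1]]]'; python3 -m inch '[[[-15,0.8,0,0,0,0,1],[-10,0.6,5,0,0,0,1],[-10,0.6,5.5,0,0,0,1],[-12,0.6,4,0,0,0,1],[-12,0.6,3,0,0,0,1],[-12,0.6,1.5,0,0,0,1],[-8,0.4,0,0,0,0,1],[0,0,0,0,0,0,1]]]'
```

```text
clock: 36.6
tcp_pos: [0.6914, 0.3361, 0.3945]
ee_rot: [[-0.998, 0.061, -0.003], [0.061, 0.998, -0.0], [0.003, -0.0, -1.0]]
wrist_force: [0.4, -0.3, 1.3]
gripper_width: 0.0001
finger_force: 0.0
clock: 37.27
tcp_pos: [0.613, 0.3417, 0.4188]
ee_rot: [[-0.998, 0.059, 0.007], [0.059, 0.998, 0.005], [-0.006, 0.006, -1.0]]
wrist_force: [3.9, 0.5, 2.5]
gripper_width: 0.0002
finger_force: 1.6
```

```bash
python3 -m inch '[[[-3,0.2,-2,0,0,0,1],[0,0,0,0,0,0,1],[0,0,0,0,0,0,1]]]'; python3 -m inch '[[[15,0,0,0,0,0,1],[20,0,20,0,0,0,1],[10,-30,30,0,0,0,1],[0,-40,20,0,0,0,1],[0,-40,0,0,0,0,1],[0,-40,0,0,0,0,1],[0,0,0,0,0,0,1],[0,0,0,0,0,0,1]]]'; python3 - <<'E'
from h import *
c,r=lever(164,202)
c2=snap("side"); print(proj(c2,H+[0,0,.14]))
c,r=lever(228,140,"side",14)
E
```

```text
clock: 37.52
tcp_pos: [0.6099, 0.3421, 0.4126]
ee_rot: [[-0.998, 0.059, 0.001], [0.059, 0.998, 0.002], [-0.001, 0.002, -1.0]]
wrist_force: [3.8, 0.4, 3.3]
gripper_width: -0.0001
finger_force: 1.9
clock: 38.18
tcp_pos: [0.6538, 0.1926, 0.4789]
ee_rot: [[-0.998, 0.064, -0.005], [0.064, 0.998, 0.0], [0.005, -0.0, -1.0]]
wrist_force: [1.2, 1.4, -0.8]
gripper_width: -0.0004
finger_force: 0.0
top uv [164.83333333 203.00833333] area [  7   7  13  13 120] ball [0.5792 0.3443 0.2452] ang 0.1 rad 0.1352
[[228.03367086 139.77349608]]
side uv [228.         140.78947368] area [10 13  9  5 38] ball [0.5783 0.3444 0.2451] ang -0.3 rad 0.1351
```

```bash
python3 - <<'E'
from h import *
from cell import ticket
c=snap("top");P=cloud(c); O=np.array([.5893,.1748,0]);q=P-O;X=q@xv;Y=q@yv;Z=P[...,2]
for y in (-.07,0):
    t=(Z>.045)&(Z<.07)&(abs(X+.023)<.05)&(abs(Y-y)<.03); W=plane(c,np.argwhere(t)[:,::-1],.057)-O; print(t.sum(),(W@xv).mean(),(W@yv).mean())
print(ticket.hand_in())
E
```

```text
41 -0.026026182930470265 -0.0699899457773822
43 -0.026288858315890264 -8.817846566181324e-05
the job is handed in; nothing more can be done
None
```

Job handed in, no verdict shown: both holders measured home in the right and middle slots, trigger squeezed at the stamping mark (lever about 29°) and let go, lever upright at about 0°; the lever ball slipped from the grip twice on the way to the loading mark, so I pushed the rest.

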